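# Pack a weight and an adapter in a two-tier stack-nest tray kit

### The arm

A 7-joint arm with a two-finger parallel gripper is mounted at the origin on a cart in front of the work surface, level with it; the furniture and walls round the work are solid. World frame = base frame: x ahead of the robot, y to its left, z up, the work surface at z = 0. Lengths are in mm, angles in rad, forces in N, time in s.
With the tool pointing down it reaches from about 425 to 875 mm from the base axis. Payload 9.9 kg.
Tool frame: the origin (TCP) lies midway between the tips of the shut fingers; the grasp point (between the pads) lies 19 mm behind it; z points along the fingers, y is the line along which they close (so a half turn about z gives the same grasp; the last joint's range is limited). The gripper opens to 85 mm and grips with 20 to 120 N. Pads are 22 mm wide; open, the fingers measure 114 mm over their backs; the gripper's body (76 mm by 85 mm) begins 54 mm behind the grasp point. The pads swing forward as they close: fully open they stand 13 mm farther back than shut.
Start: joints at [-1.281, 0.576, 0.025, 1.437, -0.015, 1.129, -0.057], TCP at [246.473, 628.395, 231.289] pointing down, gripper open.
Joint ranges: [-2.76, 2.76], [-0.34, 2.15], [-1.52, 1.57], [0.19, 2.46], [-1.09, 4.23], [0.17, 1.99], [-2.82, 2.82]. Speed limits (rad/s): [2.22, 2.22, 3.01, 3.01, 3.14, 3.14, 3.14].

### API

Orientations are given as a unit quaternion [w, x, y, z].
In Python, from workcell import * gives the robot as it stands.
- The arm moves only by the tool step_arm, never from a script. Its argument "commands" is one flat list of numbers, 7 for each row, row after row: the shift along the tool's x, y, z in units of 0.12 m (1.0 is 0.12 m), then the turn, a rotation vector about the tool's x, y, z in units of pi/2 rad (1.0 is pi/2 rad), then the opening, from 0 (shut) to 1 (fully open). A call has 1 to 5 rows; each row shifts and turns the commanded pose from where the row before left it, along the tool's axes as they then stand; what a row does not reach is not made up. A row lasts 1/10 s, in which the tool goes at most 50 mm and 8.59 degrees, less where a joint would pass 70% of its speed; a pose out of reach is approached as far as the arm can. A call with a number of a shift or a turn outside -1 to 1 is refused whole. A call with a gripper value outside its range is refused whole. The fingers move at their own pace and stop on an object; "squeeze" is the grip in N (left out, the last holds). Time passes only in rows, so rows that do not move let the fingers close. It gives the time, the measured TCP pose, the force, the opening and the grip force at its end, in the units of the state.
- observe(): the state, without advancing time (a new reading comes with each control period).
- camera(name): name is "scene" or "top" or "wrist"; returns a dict with "img" (420x560x3 uint8, red, green, blue), "depth" (420x560 float32, mm along the optical axis (not along the pixel's ray), 0 where there is no reading), "fx", "fy", "cx", "cy" (pixels), "pose" (4x4, takes a point from camera to world coordinates). Camera axes: x right, y down, z forward; pixel columns grow to the right and rows downward; lengths in mm; the calibration is good to about 2 mm. A picture is of the moment at which its call begins.
- finish_job(): hands the job in; it is judged then, once.
The state is a dict: "time_s": time; "q": joint angles; "qd": joint speeds; "effort": joint torques, N m; "ee_pos": TCP position; "ee_rot": TCP orientation; "contact_force": force on the tool from outside, world axes, zero at the start; "ft_torque": the same for the moment, N m; "opening": finger opening in mm; "grasp_force": force on a finger pad.
Only numpy, scipy, OpenCV 4.12 (cv2) and the standard library are available. Lean on these libraries where they do the work, as an engineer would, in place of code of your own. Each camera call takes 0.05 s, during which the arm holds its last target. There are 200 camera calls.

### The job

Pack the kit on the grey tray that is fixed to the bench. First stand the small plain steel weight upright in it; then put the loose tray on top the stacking way round, with its finger tab at the opposite end from the fixed tray's tab, so that it rests level on the ledges inside the rim instead of nesting; then stand the brass adapter upright in that upper tray, and last close it with the flat cover, seated level in its rim. Let everything go and leave the tape roll, the spanner and the white plug where they lie.

Things in the scene. Friction and masses are not known exactly. Their poses are not given: they have to be found in the camera images.
- base_tray: Grey stack-nest tray, fixed to the bench, empty. Origin: centre of the underside; x lengthways, z up. Rim outside 132 (x) by 64 mm (y), 46 mm high; rim band 3 mm thick, vertical from z 36 to 46; mouth inside 126 x 58; walls lean in to a 116 x 48 mm underside; floor top z = 3. Flat finger tab outside the middle of the -x end, which points roughly to the robot.
- base_tab (a point): Top of the fixed tray's finger tab (12 x 36 mm), 71 mm from its origin along -x, 44.5 mm up. Ledges inside the rim, tops at z = 40, reach 12 mm in from the end rims: two in the corners at this tab end, one 14 mm wide in the middle of the +x end. Below each ledge the wall is a slot with a 13 mm lip drawn in, so the floor at mid-width runs from x = -54 to +45, y = -21 to +21 mm.
- tray: Loose grey tray (about 100 g), empty, same shape, size and axes as the fixed one. Grip it across its 64 mm width by the rim band. Stacked right (tabs at opposite ends) its underside rests on the ledges, origin 40 mm above the lower tray's; the same way round it drops past the ledges and nests. About 5 mm play each way when entering the rim.
- tray_tab (a point): Top of the loose tray's finger tab, 71 mm from the tray's origin along its -x, 44.5 mm up: shows which way round it is.
- cover: Flat grey cover (about 120 g): plate 138 (x) by 72 mm (y), top at z = 8 mm; solid grip bar 60 long (x), 12 wide (y), z = 8 to 31, on its middle; locating step 114 x 48 mm, 4 mm high, underneath. Origin: centre of the step's underside; x lengthways, z up. Either way round fits. Seated, the plate lies on the rim, the step inside, origin 42 mm above the tray's.
- weight: The small steel weight (125 g, give or take): a plain upright cylinder 28 mm across and 28 mm tall with a narrow slot from the top's middle to the rim. Origin: centre of its underside; z up. It can be gripped across any diameter.
- adapter: Brass pipe adapter (60 g) standing on its hexagon foot: foot 8 mm high, 19 mm across flats (along its own x), 22 mm across corners (y); threaded stem above about 13 mm thick; 25 mm tall in all. Origin: centre of its underside; z up. Grip foot and/or stem from above.
- ptfe_roll: Bystander, leave it: blue and white reel of thread tape lying flat, 52 mm across, 14 mm high. Origin: centre of its underside.
- spanner: Bystander, leave it: steel open-ended spanner 141 mm long, 30 mm wide, 6 mm high, lying flat. Origin: under its middle; long along its own y.
- plug: Bystander, leave it: white knurled plug with a threaded stem, 20 mm across, 22 mm tall. Origin: centre of its underside.
Not all that is in view belongs to the job. Leave any orange look-alike of the base_tray alone.

How it is judged (in metres and radians):
On the way, in this order (a step that is already met when the one before it is completed fails the run):
1. the weight stands in the fixed tray and is let go (x of weight in the frame of base_tray between -0.05 and 0.05 m and y of weight in the frame of base_tray between -0.03 and 0.03 m and z of weight in the frame of base_tray between 0 and 0.012 m and angle between weight's own z axis and vertical below 0.25 rad and contact force between weight and the fingers below 0.05 N), for 0.2 s.
2. the loose tray rests on the fixed tray's ledges, turned end for end, and is let go (z of tray in the frame of base_tray between 0.037 and 0.044 m and x of tray_tab in the frame of base_tray above 0.055 m and horizontal distance between tray and base_tray below 0.012 m and angle between tray's own z axis and vertical below 0.05 rad and contact force between tray and the fingers below 0.05 N), for 0.2 s.
3. the brass adapter stands in the upper tray and is let go (x of adapter in the frame of tray between -0.05 and 0.05 m and y of adapter in the frame of tray between -0.03 and 0.03 m and z of adapter in the frame of tray between 0 and 0.012 m and angle between adapter's own z axis and vertical below 0.25 rad and contact force between adapter and the fingers below 0.05 N), for 0.2 s.
4. the cover is seated on the upper tray and is let go (z of cover in the frame of tray between 0.038 and 0.045 m and horizontal distance between cover and tray below 0.012 m and angle between cover's own z axis and vertical below 0.05 rad and angle between the x axis of cover and the x axis of tray, either way round below 0.2 rad and contact force between cover and the fingers below 0.05 N), for 0.2 s.
At the end, for the whole second after the job is handed in: Weight upright on the fixed tray's floor; loose tray level on its ledges (underside 37-44 mm up), tab end opposite, centred within 12 mm; adapter upright on the upper tray's floor; cover seated level on the upper tray, within 12 mm and 0.2 rad; all released, at rest (all of step 1 and all of step 2 and all of step 3 and all of step 4 and linear speed of each of weight, adapter, tray, cover below 0.02 m/s and angular speed of each of weight, adapter, tray, cover below 0.2 rad/s); the robot touches nothing.
It fails at once if the tape roll is moved more than 30 mm (distance of ptfe_roll from where it was at the start of the episode above 0.03 m).
It fails at once if the spanner is moved more than 30 mm (distance of spanner from where it was at the start of the episode above 0.03 m).
It fails at once if the white plug is moved more than 30 mm (distance of plug from where it was at the start of the episode above 0.03 m).
It also fails if it takes over 112 s, if anything falls off the work surface, if the arm or the gripper's body presses on something with over 40 N, if the wrist force passes 120 N, or if a joint passes its speed limit or range.

## Working session

There is one attempt and no reset: what is moved stays moved. The work goes in short steps, Python scripts to look and compute and a tool call to move; the robot and the scene stay as the last step left them, time stands still between calls to the robot, and variables do not carry over. Pictures are saved under pics/ and viewed, at most 14 in all, crops included, and the job is handed in when it is done.

Besides the shell and the picture viewer there is one more tool, called after "Call:" by a JSON object that holds its "method" and its "body", one argument or row to a line. step_arm: Moves the arm, as the interface text tells. Its arguments: {"type":"object","properties":{"commands":{"type":"array","items":{"type":"number","minimum":-1,"maximum":1}},"squeeze":{"type":"number"}},"required":["commands"]}

```bash
mkdir -p pics; ls
cat > h.py <<'E'
from workcell import *
import numpy as np, cv2
from scipy.spatial.transform import Rotation as R
def snap(name,fn=None):
    c=camera(name)
    if fn: cv2.imwrite('pics/'+fn,c['img'][:,:,::-1])
    return c
def world(c):
    d=c['depth'];v,u=np.mgrid[:d.shape[0],:d.shape[1]]
    P=np.stack([(u-c['cx'])/c['fx']*d,(v-c['cy'])/c['fy']*d,d],-1)
    W=P@c['pose'][:3,:3].T+c['pose'][:3,3]; W[d==0]=np.nan
    return W
E
python3 - <<'E'
from h import *
for n in('top','scene'):
    c=snap(n,n+'0.png'); np.savez('%s0.npz'%n,**c); print(n,c['fx'],c['cx'],c['cy'],c['pose'].round(3).tolist())
print(observe())
E
```

```text
pics
top 532.078427130924 279.0038327636971 208.29947176003273 [[0.043, -0.979, 0.201, 276.478], [-0.999, -0.042, 0.012, -14.544], [-0.004, -0.201, -0.98, 1342.108], [0.0, 0.0, 0.0, 1.0]]
scene 520.432923295346 270.213173699711 214.1492406457159 [[0.664, -0.339, 0.666, -544.946], [-0.748, -0.292, 0.597, -991.694], [-0.008, -0.894, -0.447, 820.708], [0.0, 0.0, 0.0, 1.0]]
{'time_s': 0.1, 'q': array([-1.28079668,  0.57641655,  0.02484677,  1.437808  , -0.0149986 ,
        1.12902914, -0.05651881]), 'qd': array([-0.00179044, -0.00232892, -0.00033992, -0.00287267, -0.00134135,
        0.00086155,  0.00046489]), 'effort': array([ 4.99904345e-03, -7.67299819e+01,  2.25703217e+00, -2.86600631e+01,
        1.57120923e-02,  8.66749731e-03,  4.89288857e-05]), 'ee_pos': array([246.32448809, 628.01249158, 230.5557023 ]), 'ee_rot': array([-9.99582988e-05,  1.85806189e-01,  9.82586136e-01, -7.31436987e-04]), 'contact_force': array([-0.19675177, -0.27050792,  0.53042947]), 'ft_torque': array([ 0.00201528, -0.01301192, -0.01122024]), 'grasp_force': 0.0, 'opening': 85.99177683414837}
```

View pics/top0.png

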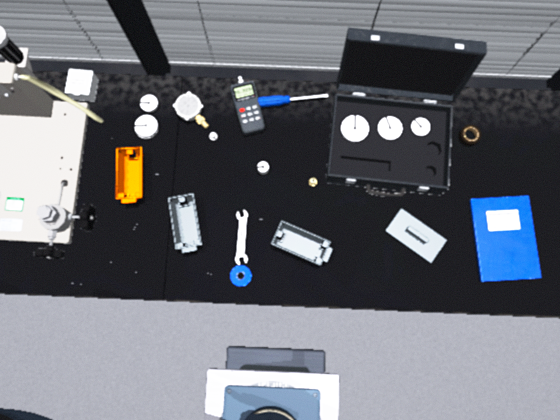

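View pics/scene0.png

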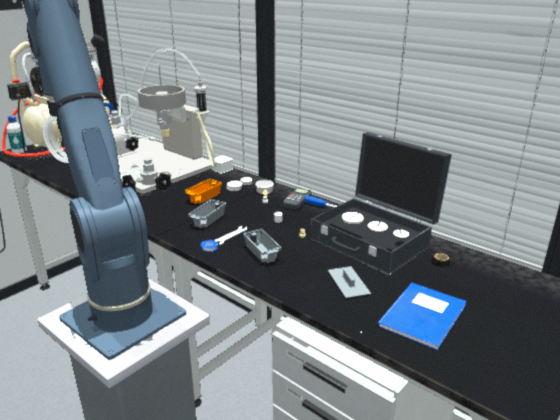

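Run:
```python
from h import *
im=cv2.imread('pics/top0.png')
cv2.imwrite('pics/crop0.png',cv2.resize(im[85:285,130:450],None,fx=2.5,fy=2.5,interpolation=cv2.INTER_CUBIC))
c=dict(np.load('top0.npz'));W=world(c)
for n,(u,v) in dict(trayA=(185,222),trayB=(302,243),w1=(263,167),w2=(213,136),ad=(313,182),cover=(416,235),orange=(129,175),roll=(240,276),bench=(215,200)).items():
    p=W[v-4:v+5,u-4:u+5].reshape(-1,3); print(n,W[v,u].round(0),'zmax',np.nanmax(p[:,2]).round(0),'zmin',np.nanmin(p[:,2]).round(0))
```

```text
trayA [504. 240.   8.] zmax 9.0 zmin -4.0
trayB [464. -60.   0.] zmax 8.0 zmin -4.0
w1 [657.  48.  10.] zmax 38.0 zmin 1.0
w2 [730. 181.  27.] zmax 27.0 zmin -8.0
ad [618. -82.  25.] zmax 29.0 zmin -5.0
cover [ 492. -342.   28.] zmax 35.0 zmin 2.0
orange [621. 395.   7.] zmax 11.0 zmin -3.0
roll [374.  93.  -1.] zmax 20.0 zmin -5.0
bench [566. 169.  -2.] zmax 7.0 zmin -10.0
```

View pics/crop0.png

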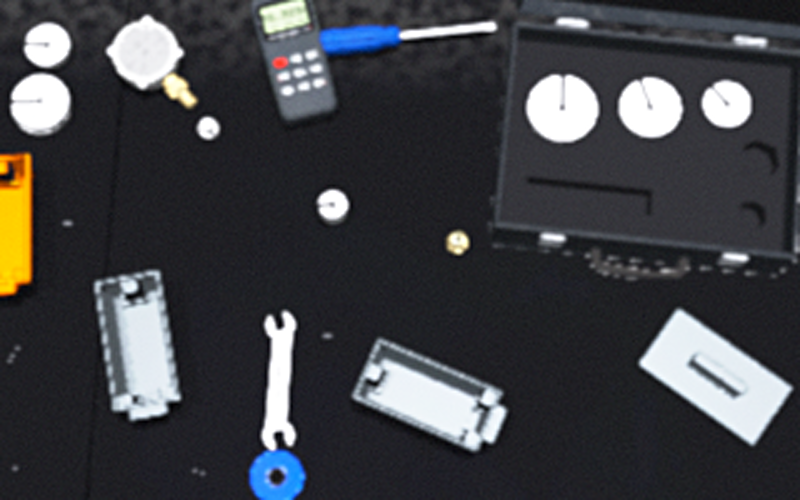

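```bash
cat >> h.py <<'E'
def ray(c,uv,z):
    uv=np.atleast_2d(np.asarray(uv,float))
    d=np.c_[(uv[:,0]-c['cx'])/c['fx'],(uv[:,1]-c['cy'])/c['fy'],np.ones(len(uv))]@c['pose'][:3,:3].T
    o=c['pose'][:3,3]; return (o+d*((z-o[2])/d[:,2])[:,None])[:,:2]
def blob(c,mask,near):
    n,l,s,cen=cv2.connectedComponentsWithStats(mask.astype(np.uint8))
    i=1+np.argmin([np.hypot(*(cen[k]-near))+(1e3 if s[k,4]<20 else 0) for k in range(1,n)])
    v,u=np.nonzero(l==i); return np.c_[u,v]
def rect(P):
    (x,y),(w,h),a=cv2.minAreaRect(P.astype(np.float32))
    if h>w: a+=90; w,h=h,w
    return np.round([x,y,w,h,(a+90)%180-90],1)
def tooldelta(x,y,z,yaw=None):
    """shift in tool units to world x,y,z (mm); yaw = wanted world angle (deg) of tool y, mod 180"""
    o=observe(); r=R.from_quat(o['ee_rot'][[1,2,3,0]]); ty=r.as_matrix()[:,1]
    d=np.array([x,y,z])-o['ee_pos']; cur=np.degrees(np.arctan2(ty[1],ty[0]))
    tx=r.inv().apply(d)/120
    print('pos',o['ee_pos'].round(1),'yaw',cur.round(1),'q',o['q'].round(2),'shift units',tx.round(3))
    if yaw is not None:
        e=(yaw-cur+90)%180-90; print('turn tool z units',(-e/90).round(3),' deg',e.round(1))
E
python3 - <<'E'
from h import *
c=dict(np.load('top0.npz'));im=c['img'];hsv=cv2.cvtColor(im,cv2.COLOR_RGB2HSV)
m=cv2.morphologyEx(((hsv[...,2]>75)).astype(np.uint8),cv2.MORPH_CLOSE,np.ones((3,3)))
for n,(p,z) in dict(base=((185,222),46),tray=((302,243),46),cover=((416,235),8),weight=((263,167),28),plug=((213,136),22),ad=((313,182),20),spanner=((241,237),6),roll=((240,276),14)).items():
    b=blob(c,m,np.array(p)); P=ray(c,b,z); print(n,len(b),rect(P),P.mean(0).round(1))
E
```

```text
base 1582 [495.  233.7 147.1  69.5  13.2] [496.1 234. ]
tray 1605 [456.9 -59.9 147.4  68.3  68.8] [457.4 -58. ]
cover 1680 [ 495.6 -346.3  142.4   76.5   55.8] [ 495.3 -346.6]
weight 145 [652.9  48.9  34.6  33.4   2.4] [652.3  48.4]
plug 75 [732.2 182.9  25.2  22.4  46.9] [732.2 182.9]
ad 77 [620.2 -80.1  24.2  22.  -42.1] [620.7 -80.6]
spanner 992 [446.1  95.3 195.7  57.5   3.6] [431.7  93.3]
roll 992 [445.1  94.7 194.6  57.2   3.6] [430.8  92.7]
```

Call:
{"method": "step_arm", "body": {
  "commands": [0.1,0,0,0,0,0,1]
}}

```text
time_s: 0.2
ee_pos: [237.0, 631.8, 230.8]
ee_rot: [0.001, 0.187, 0.982, -0.001]
contact_force: [0.1, -0.5, -0.0]
opening: 85.7
grasp_force: 0.0
```

Call:
{"method": "step_arm", "body": {
  "commands": [0,0,0,0,0,0.09,1,0,0,0,0,0,0.09,1,0,0,0,0,0,0.09,1,0,0,0,0,0,0.09,1,0,0,0,0,0,0.09,1]
}}

```text
time_s: 0.7
ee_pos: [234.0, 633.2, 231.0]
ee_rot: [-0.0, 0.517, 0.856, -0.0]
contact_force: [0.4, -0.0, -0.3]
opening: 85.3
grasp_force: 0.0
```

Call:
{"method": "step_arm", "body": {
  "commands": [0,0,0,0,0,0.09,1,0,0,0,0,0,0.07,1]
}}

```text
time_s: 0.9
ee_pos: [233.9, 633.2, 231.0]
ee_rot: [-0.0, 0.62, 0.785, -0.0]
contact_force: [0.7, -0.0, 0.4]
opening: 85.4
grasp_force: 0.0
```

```bash
python3 -c "
from h import *
tooldelta(652.5,48.5,200,13.2)"
```

```text
pos [233.9 633.2 231. ] yaw 13.4 q [-1.45  0.59  0.28  1.44 -0.17  1.13 -0.9 ] shift units [-5.548  2.263  0.257]
turn tool z units 0.002  deg -0.2
```

Call:
{"method": "step_arm", "body": {
  "commands": [-0.37,0.151,0.017,0,0,0,1,-0.37,0.151,0.017,0,0,0,1,-0.37,0.151,0.017,0,0,0,1,-0.37,0.151,0.017,0,0,0,1,-0.37,0.151,0.017,0,0,0,1]
}}

```text
time_s: 1.4
ee_pos: [375.7, 437.6, 221.0]
ee_rot: [-0.0, 0.617, 0.787, 0.0]
contact_force: [0.7, 0.8, -0.6]
opening: 85.2
grasp_force: 0.0
```

Call:
{"method": "step_arm", "body": {
  "commands": [-0.37,0.151,0.017,0,0,0,1,-0.37,0.151,0.017,0,0,0,1,-0.37,0.151,0.017,0,0,0,1,-0.37,0.151,0.017,0,0,0,1,-0.37,0.151,0.017,0,0,0,1]
}}

```text
time_s: 1.9
ee_pos: [516.7, 243.7, 210.8]
ee_rot: [-0.0, 0.617, 0.787, 0.0]
contact_force: [0.6, 0.9, 0.2]
opening: 85.5
grasp_force: 0.0
```

```bash
python3 -c "
from h import *
tooldelta(652.5,48.5,200,13.2)"
```

```text
pos [516.7 243.7 210.8] yaw 13.7 q [-0.73  0.46  0.31  1.75 -0.17  0.96 -0.11] shift units [-1.849  0.712  0.089]
turn tool z units 0.006  deg -0.5
```

Run:
```python
from h import *
c=snap('wrist','w1.png');np.savez('w1.npz',**c)
print(c['fx'],c['pose'].round(2).tolist())
```

```text
355.75073779942085 [[0.97, 0.22, 0.08, 497.65], [0.24, -0.92, -0.31, 323.37], [0.0, 0.32, -0.95, 354.19], [0.0, 0.0, 0.0, 1.0]]
```

View pics/w1.png

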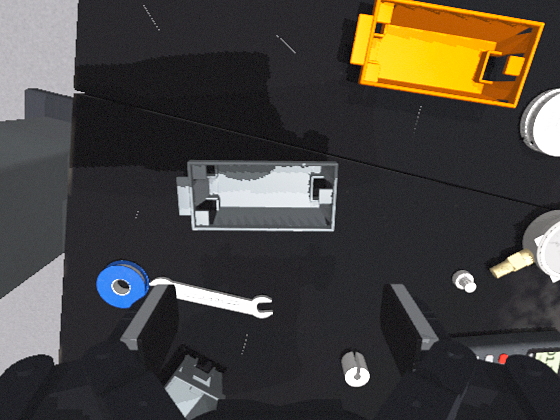

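Call:
{"method": "step_arm", "body": {
  "commands": [-0.37,0.144,0.017,0,0,0,1,-0.37,0.144,0.017,0,0,0,1,-0.37,0.144,0.017,0,0,0,1,-0.37,0.144,0.017,0,0,0,1,-0.34,0.136,0.017,0,0,0,1]
}}

```text
time_s: 2.45
ee_pos: [651.8, 51.5, 200.5]
ee_rot: [-0.0, 0.618, 0.786, 0.0]
contact_force: [0.1, 0.1, 0.7]
opening: 85.2
grasp_force: 0.0
```

Run:
```python
from h import *
c=snap('wrist','w2.png');np.savez('w2.npz',**c)
tooldelta(652.5,48.5,200,13.2)
```

```text
pos [655.   42.8 200.3] yaw 13.3 q [-0.33  0.59  0.32  1.54 -0.2   1.04  0.27] shift units [ 0.051 -0.009  0.002]
turn tool z units 0.001  deg -0.1
```

View pics/w2.png

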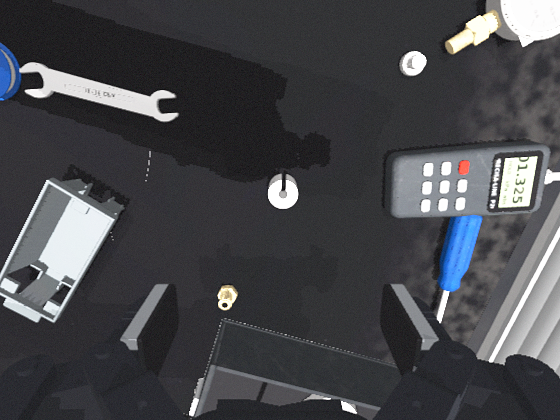

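Run:
```python
from h import *
def mask(c,t):
    g=cv2.cvtColor(c['img'],cv2.COLOR_RGB2GRAY); return cv2.morphologyEx((g>t).astype(np.uint8),cv2.MORPH_CLOSE,np.ones((5,5)))
c=dict(np.load('w1.npz'))
b=blob(c,mask(c,60),np.array((262,195)));print('base px',b.min(0),b.max(0),rect(b));print('base',rect(ray(c,b,46)))
c=dict(np.load('w2.npz'));m=mask(c,70)
b=blob(c,m,np.array((283,192)));P=ray(c,b,28)
print('weight px',b.min(0),b.max(0),'at z28',rect(P),'z14',rect(ray(c,b,14)))
W=world(c); print('depth pts', W[192,283],W[297,228])
b=blob(c,m,np.array((228,297)));print('adapter px',b.min(0),b.max(0),rect(ray(c,b,8)),rect(ray(c,b,25)))
b=blob(c,mask(c,60),np.array((60,250)));print('tray px',b.min(0),b.max(0),rect(ray(c,b,46)))
```

```text
base px [176 160] [338 231] [256.7 195.5 161.9  70.7   0.6]
base [499.4 233.8 143.2  66.   13.1]
weight px [267 173] [298 208] at z28 [656.9  50.2  33.2  28.4 -83.8] z14 [658.   46.6  34.7  29.7 -83.8]
depth pts [658.63808605  44.44961383   8.50153015] [629.14547601 -76.44437665  19.27500042]
adapter px [217 285] [237 310] [626.9 -84.2  32.8  20.4  77.4] [627.2 -73.3  31.1  19.4  77.4]
tray px [  0 177] [124 322] [467.2 -52.4 161.1  72.3  68. ]
```

Call:
{"method": "step_arm", "body": {
  "commands": [0.042,0.01,0.32,0,0,0,1,0,0,0.35,0,0,0,1,0,0,0.35,0,0,0,1,0,0,0.35,0,0,0,1,0,0,0.1,0,0,0,1]
}}

```text
time_s: 3.0
ee_pos: [647.9, 58.9, 19.9]
ee_rot: [-0.003, 0.617, 0.787, -0.002]
contact_force: [-0.5, 0.2, -0.3]
opening: 84.8
grasp_force: 0.0
```

Call:
{"method": "step_arm", "body": {
  "commands": [0,0,0,0,0,0,1]
}}

```text
time_s: 3.1
ee_pos: [649.8, 58.3, 22.8]
ee_rot: [-0.001, 0.618, 0.787, -0.001]
contact_force: [-0.3, -0.3, -0.3]
opening: 85.4
grasp_force: 0.0
```

```bash
python3 -c "
from h import *
tooldelta(655,48,4,13.2)"
```

```text
pos [649.8  58.3  22.8] yaw 13.7 q [-0.3   0.78  0.24  1.71 -0.27  0.69  0.32] shift units [-0.094  0.023  0.156]
turn tool z units 0.006  deg -0.5
```

Call:
{"method": "step_arm", "body": {
  "commands": [-0.09,0.023,0,0,0,0,1,0,0,0.08,0,0,0,1,0,0,0.07,0,0,0,1,0,0,0,0,0,0,1]
}}

```text
time_s: 3.5
ee_pos: [655.8, 47.7, 5.7]
ee_rot: [-0.0, 0.618, 0.786, -0.0]
contact_force: [-0.4, 0.9, -0.7]
opening: 85.5
grasp_force: 0.0
```

```bash
python3 -c "
from h import *
c=snap('wrist','w3.png')
tooldelta(655,48,4,13.2)"
```

```text
pos [655.9  47.8   6.1] yaw 13.7 q [-0.28  0.81  0.23  1.7  -0.27  0.66  0.34] shift units [ 0.004 -0.007  0.017]
turn tool z units 0.005  deg -0.5
```

View pics/w3.png

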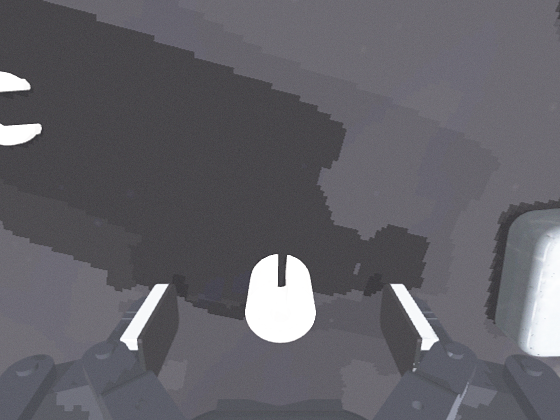

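Call:
{"method": "step_arm", "body": {
  "commands": [0,0,0,0,0,0,0,0,0,0,0,0,0,0,0,0,0,0,0,0,0,0,0,0,0,0,0,0,0,0,0,0,0,0,0],
  "squeeze": 40
}}

```text
time_s: 4.05
ee_pos: [656.3, 47.6, 6.6]
ee_rot: [0.0, 0.618, 0.786, 0.0]
contact_force: [-2.1, 0.0, 4.8]
opening: 26.1
grasp_force: 39.2
```

Call:
{"method": "step_arm", "body": {
  "commands": [0,0,-0.2,0,0,0,0,0,0,-0.3,0,0,0,0,0,0,-0.3,0,0,0,0,0,0,-0.3,0,0,0,0,0,0,0,0,0,0,0]
}}

```text
time_s: 4.55
ee_pos: [659.1, 47.4, 143.5]
ee_rot: [0.003, 0.618, 0.786, 0.003]
contact_force: [0.3, -0.4, -0.7]
opening: 25.9
grasp_force: 39.6
```

```bash
python3 -c "
from h import *
print(observe()['opening'],observe()['grasp_force'])
tooldelta(502,234,130,13.1)"
```

```text
25.901637411010277 39.556161761283875
pos [659.1  47.4 143.5] yaw 13.7 q [-0.31  0.65  0.29  1.6  -0.22  0.92  0.29] shift units [ 1.821 -0.905  0.103]
turn tool z units 0.006  deg -0.6
```

Call:
{"method": "step_arm", "body": {
  "commands": [0.364,-0.181,0,0,0,0,0,0.364,-0.181,0,0,0,0,0,0.364,-0.181,0,0,0,0,0,0.364,-0.181,0,0,0,0,0,0.364,-0.181,0,0,0,0,0]
}}

```text
time_s: 5.05
ee_pos: [497.3, 235.2, 137.6]
ee_rot: [-0.0, 0.618, 0.786, -0.0]
contact_force: [1.5, 0.7, -1.1]
opening: 26.0
grasp_force: 39.7
```

Call:
{"method": "step_arm", "body": {
  "commands": [0,0,0,0,0,0,0,0,0,0,0,0,0,0]
}}

```text
time_s: 5.25
ee_pos: [498.0, 235.3, 137.8]
ee_rot: [-0.0, 0.616, 0.787, -0.0]
contact_force: [0.8, -0.1, -1.3]
opening: 26.3
grasp_force: 39.7
```

```bash
python3 -c "
from h import *
c=snap('wrist','w4.png');np.savez('w4.npz',**c)
print(observe()['opening'],observe()['grasp_force'])
tooldelta(502,234,10,13.1)"
```

```text
26.117344647882327 39.71054434776306
pos [499.  233.9 138. ] yaw 13.7 q [-0.73  0.52  0.31  1.89 -0.22  0.76 -0.06] shift units [-0.004  0.025  1.066]
turn tool z units 0.007  deg -0.6
```

View pics/w4.png

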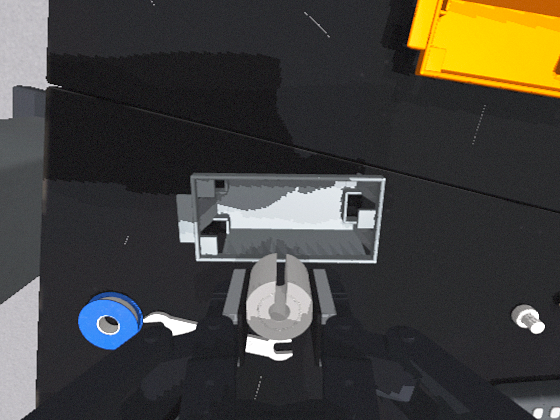

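Run:
```python
from h import *
c=dict(np.load('w4.npz'))
P=ray(c,[(192,174),(385,176),(379,263),(196,262)],46);print(P.round(1),P.mean(0),rect(P))
```

```text
[[434.5 251.7]
 [560.9 281.4]
 [578.2 218.8]
 [448.  187.7]] [505.4060214  234.89707458] [505.5 235.1 133.9  65.4  13.5]
```

Call:
{"method": "step_arm", "body": {
  "commands": [0,0.025,0.2,0,0,0,0,0,0,0.3,0,0,0,0,0,0,0.3,0,0,0,0,0,0,0.22,0,0,0,0,0,0,0,0,0,0,0]
}}

```text
time_s: 5.8
ee_pos: [501.0, 232.0, 12.7]
ee_rot: [-0.001, 0.619, 0.785, -0.003]
contact_force: [-1.4, 1.2, -1.3]
opening: 26.1
grasp_force: 39.7
```

```bash
python3 -c "
from h import *
print(observe()['opening'],observe()['contact_force'])
tooldelta(502,234,10,13.1)"
```

```text
26.11066295486923 [-1.35803453  1.19887001 -1.29124288]
pos [501.  232.   12.7] yaw 13.5 q [-0.66  0.7   0.22  1.98 -0.3   0.49  0.01] shift units [0.014 0.012 0.022]
turn tool z units 0.005  deg -0.4
```

Call:
{"method": "step_arm", "body": {
  "commands": [0.01,0,0.025,0,0,0,0,0,0,0,0,0,0,0,0,0,0,0,0,0,0.5,0,0,0,0,0,0,0.5,0,0,0,0,0,0,0.5]
}}

```text
time_s: 6.3
ee_pos: [502.2, 236.3, 13.7]
ee_rot: [0.0, 0.618, 0.786, 0.001]
contact_force: [0.3, 0.0, -0.0]
opening: 42.8
grasp_force: 0.0
```

Call:
{"method": "step_arm", "body": {
  "commands": [0,0,-0.1,0,0,0,0.5,0,0,-0.3,0,0,0,0.5,0,0,-0.4,0,0,0,1,0,0,-0.4,0,0,0,1,0,0,0,0,0,0,1]
}}

```text
time_s: 6.8
ee_pos: [504.9, 236.9, 163.9]
ee_rot: [0.002, 0.618, 0.786, 0.005]
contact_force: [0.8, 0.1, -0.4]
opening: 83.4
grasp_force: 0.0
```

Run:
```python
from h import *
c=snap('wrist','w5.png');np.savez('w5.npz',**c)
tooldelta(459,-54.5,160,-21.2)
```

```text
pos [503.5 236.7 161.1] yaw 13.7 q [-0.75  0.49  0.33  1.86 -0.22  0.81 -0.06] shift units [-2.27e+00 -9.34e-01 -2.00e-03]
turn tool z units 0.388  deg -34.9
```

View pics/w5.png

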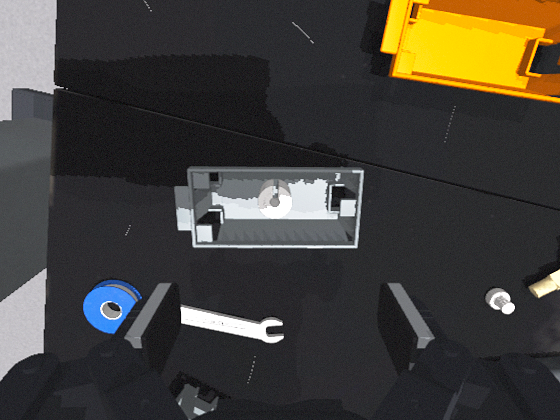

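Call:
{"method": "step_arm", "body": {
  "commands": [0,0,0,0,0,0.08,1,0,0,0,0,0,0.08,1,0,0,0,0,0,0.08,1,0,0,0,0,0,0.08,1,0,0,0,0,0,0.07,1]
}}

```text
time_s: 7.35
ee_pos: [501.0, 235.8, 156.5]
ee_rot: [-0.0, 0.828, 0.561, -0.001]
contact_force: [0.2, -1.2, -0.7]
opening: 85.1
grasp_force: 0.0
```

Run:
```python
from h import *
tooldelta(459,-54.5,160,-21.2)
```

```text
pos [501.  235.8 156.5] yaw -21.7 q [-0.86  0.53  0.51  1.87 -0.34  0.83 -0.55] shift units [-2.377  0.569 -0.027]
turn tool z units -0.006  deg 0.5
```

Call:
{"method": "step_arm", "body": {
  "commands": [-0.38,0.09,-0.01,0,0,0,1,-0.4,0.1,0,0,0,0,1,-0.4,0.1,0,0,0,0,1,-0.4,0.1,0,0,0,0,1,-0.4,0.09,0,0,0,0,1]
}}

```text
time_s: 7.85
ee_pos: [467.5, -7.9, 157.9]
ee_rot: [-0.0, 0.826, 0.564, -0.0]
contact_force: [0.6, 0.4, -0.5]
opening: 85.4
grasp_force: 0.0
```

Call:
{"method": "step_arm", "body": {
  "commands": [-0.39,0.09,-0.01,0,0,0,1,0,0,0,0,0,0,1,0,0,0,0,0,0,1]
}}

```text
time_s: 8.15
ee_pos: [460.9, -54.8, 159.2]
ee_rot: [-0.0, 0.827, 0.562, -0.0]
contact_force: [-0.7, 0.5, 0.1]
opening: 85.4
grasp_force: 0.0
```

Run:
```python
from h import *
c=snap('wrist','w6.png');np.savez('w6.npz',**c)
tooldelta(459,-54.5,160,-21.2)
g=cv2.cvtColor(c['img'],cv2.COLOR_RGB2GRAY); m=cv2.morphologyEx((g>60).astype(np.uint8),cv2.MORPH_CLOSE,np.ones((5,5)))
b=blob(c,m,np.array((275,210)));print(b.min(0),b.max(0),rect(ray(c,b,46)))
```

```text
pos [461.2 -53.3 159.1] yaw -21.4 q [-0.36  0.4   0.52  2.08 -0.3   0.73 -0.02] shift units [-0.016 -0.014 -0.008]
turn tool z units -0.003  deg 0.2
[0 0] [559 419] [450.  -87.7 503.5 346.9 -21.6]
```

View pics/w6.png

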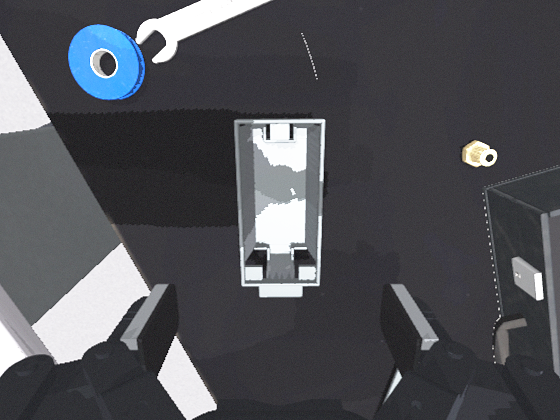

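Run:
```python
from h import *
c=dict(np.load('w6.npz'))
P=ray(c,[(234,120),(326,120),(319,286),(242,286)],46);print(P.round(1),P.mean(0),rect(P))
x,y=P.mean(0); a=rect(P)[4]
tooldelta(x,y,18,a-90)
```

```text
[[ 456.8   17.2]
 [ 516.5   -6.5]
 [ 468.  -128.5]
 [ 409.5 -105.2]] [462.71342056 -55.75214469] [462.5 -55.7 131.3  64.2  68.4]
pos [461.2 -53.3 159.1] yaw -21.4 q [-0.36  0.4   0.52  2.08 -0.3   0.73 -0.02] shift units [-0.015  0.02   1.176]
turn tool z units 0.002  deg -0.2
```

Call:
{"method": "step_arm", "body": {
  "commands": [-0.015,0.02,0.2,0,0,0,1,0,0,0.35,0,0,0,1,0,0,0.35,0,0,0,1,0,0,0.25,0,0,0,1,0,0,0,0,0,0,1]
}}

```text
time_s: 8.7
ee_pos: [461.2, -54.3, 18.2]
ee_rot: [-0.002, 0.825, 0.564, -0.002]
contact_force: [-0.4, 0.2, 0.7]
opening: 85.4
grasp_force: 0.0
```

Call:
{"method": "step_arm", "body": {
  "commands": [0,0,0,0,0,0,1]
}}

```text
time_s: 8.8
ee_pos: [463.0, -55.3, 21.4]
ee_rot: [-0.001, 0.826, 0.564, -0.001]
contact_force: [-0.1, -0.3, 0.8]
opening: 85.4
grasp_force: 0.0
```

Run:
```python
from h import *
print(observe()['contact_force'])
tooldelta(462.7,-55.7,18,-21.6)
```

```text
[-0.12423747 -0.34802585  0.82776673]
pos [463.  -55.3  21.4] yaw -21.3 q [-0.18  0.63  0.3   2.2  -0.5   0.37  0.16] shift units [-0.004 -0.001  0.028]
turn tool z units 0.003  deg -0.3
```

Call:
{"method": "step_arm", "body": {
  "commands": [0,0,0.03,0,0,0,1,0,0,0,0,0,0,0,0,0,0,0,0,0,0,0,0,0,0,0,0,0,0,0,0,0,0,0,0],
  "squeeze": 40
}}

```text
time_s: 9.3
ee_pos: [463.7, -55.9, 18.9]
ee_rot: [0.0, 0.826, 0.564, 0.001]
contact_force: [-1.2, 1.3, 8.9]
opening: 63.1
grasp_force: 42.1
```

Call:
{"method": "step_arm", "body": {
  "commands": [0,0,-0.1,0,0,0,0,0,0,-0.3,0,0,0,0,0,0,-0.35,0,0,0,0,0,0,-0.35,0,0,0,0,0,0,0,0,0,0,0]
}}

```text
time_s: 9.8
ee_pos: [465.6, -56.9, 154.7]
ee_rot: [0.002, 0.826, 0.563, 0.004]
contact_force: [-0.4, 0.3, -2.0]
opening: 63.2
grasp_force: 45.3
```

Run:
```python
from h import *
print(observe()['opening'],observe()['grasp_force'])
tooldelta(505,235,150,103.3)
```

```text
63.17700385812545 45.28601288795471
pos [465.6 -56.9 154.7] yaw -21.4 q [-0.36  0.42  0.53  2.08 -0.32  0.71  0.01] shift units [ 2.384 -0.584  0.043]
turn tool z units 0.614  deg -55.3
```

Call:
{"method": "step_arm", "body": {
  "commands": [0.2,-0.05,0,0,0,0,0,0.38,-0.093,0,0,0,0,0,0.38,-0.093,0,0,0,0,0,0.38,-0.093,0,0,0,0,0,0.38,-0.093,0,0,0,0,0]
}}

```text
time_s: 10.3
ee_pos: [491.0, 156.3, 149.9]
ee_rot: [-0.0, 0.826, 0.563, 0.0]
contact_force: [1.4, -0.8, -0.8]
opening: 63.3
grasp_force: 45.3
```

Call:
{"method": "step_arm", "body": {
  "commands": [0.38,-0.093,0,0,0,0,0,0.28,-0.07,0,0,0,0,0,0,0,0,0,0,-0.06,0,0,0,0,0,0,-0.085,0,0,0,0,0,0,-0.085,0]
}}

```text
time_s: 10.8
ee_pos: [501.5, 235.6, 149.5]
ee_rot: [-0.0, 0.709, 0.705, -0.0]
contact_force: [-0.4, 0.1, -1.1]
opening: 63.1
grasp_force: 45.2
```

Call:
{"method": "step_arm", "body": {
  "commands": [0,0,0,0,0,-0.085,0,0,0,0,0,0,-0.085,0,0,0,0,0,0,-0.085,0,0,0,0,0,0,-0.085,0,0,0,0,0,0,-0.085,0]
}}

```text
time_s: 11.3
ee_pos: [501.7, 235.1, 149.7]
ee_rot: [-0.0, 0.44, 0.898, -0.0]
contact_force: [-0.4, 0.4, -1.1]
opening: 63.4
grasp_force: 45.2
```

Call:
{"method": "step_arm", "body": {
  "commands": [0,0,0,0,0,-0.085,0,0,0,0,0,0,-0.085,0,0,0,0,0,0,-0.085,0,0,0,0,0,0,-0.085,0,0,0,0,0,0,-0.085,0]
}}

```text
time_s: 11.8
ee_pos: [501.7, 235.1, 149.7]
ee_rot: [-0.0, 0.121, 0.993, -0.0]
contact_force: [-0.3, -0.2, -1.1]
opening: 63.2
grasp_force: 45.2
```

Run:
```python
from h import *
print(observe()['opening'],observe()['grasp_force'])
tooldelta(505,235,150,103.3)
```

```text
63.21628643051008 45.22948443889618
pos [501.7 235.1 149.7] yaw 76.1 q [-0.55  0.49  0.03  1.87 -0.02  0.79  0.83] shift units [-0.027  0.006 -0.003]
turn tool z units -0.302  deg 27.2
```

Call:
{"method": "step_arm", "body": {
  "commands": [0,0,0,0,0,-0.085,0,0,0,0,0,0,-0.085,0,0,0,0,0,0,-0.085,0,0,0,0,0,0,-0.047,0,0,0,0,0,0,0,0]
}}

```text
time_s: 12.3
ee_pos: [501.8, 234.9, 149.7]
ee_rot: [-0.0, -0.113, 0.994, 0.0]
contact_force: [0.5, 0.7, -1.0]
opening: 63.3
grasp_force: 45.2
```

Run:
```python
from h import *
c=snap('wrist','w7.png');np.savez('w7.npz',**c)
tooldelta(505,235,90,103.3)
```

```text
pos [501.9 235.  149.7] yaw 102.8 q [-0.45  0.49 -0.1   1.86  0.07  0.8   1.21] shift units [-0.026 -0.006  0.497]
turn tool z units -0.005  deg 0.5
```

View pics/w7.png

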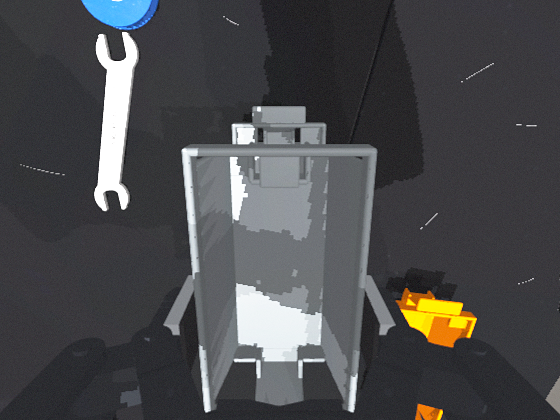

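Run:
```python
from h import *
c=dict(np.load('w7.npz')); o=observe()
P=ray(c,[(183,146),(377,146)],176.7);m=P.mean(0);print(P.round(1),m, m-o['ee_pos'][:2], np.hypot(*(m-o['ee_pos'][:2])), np.hypot(*(P[1]-P[0])))
B=ray(c,[(233,123),(326,123)],46);print(B.round(1),B.mean(0))
print('expected base end',np.array([505,235])-66*np.array([np.cos(.233),np.sin(.233)]))
d=P[0]-P[1];print(np.degrees(np.arctan2(d[1],d[0]))%180)
```

```text
[[444.5 189. ]
 [430.4 250.3]] [437.47656928 219.6436878 ] [-64.37649061 -15.32742243] 66.17599581164264 62.852604102692474
[[447.2 189.6]
 [433.1 250.7]] [440.14928566 220.17975049]
expected base end [440.78344659 219.7607655 ]
102.98582115172437
```

Call:
{"method": "step_arm", "body": {
  "commands": [-0.026,-0.004,0.15,0,0,-0.005,0,0,0,0.25,0,0,0,0,0,0,0.15,0,0,0,0,0,0,0,0,0,0,0,0,0,0,0,0,0,0]
}}

```text
time_s: 12.85
ee_pos: [505.1, 235.5, 83.9]
ee_rot: [-0.0, -0.116, 0.993, -0.0]
contact_force: [-1.1, -0.5, -0.6]
opening: 63.2
grasp_force: 45.2
```

Run:
```python
from h import *
print(observe()['contact_force'])
tooldelta(505,235,60,103.3)
```

```text
[-1.12307433 -0.48957423 -0.60560491]
pos [505.1 235.5  83.9] yaw 103.3 q [-0.46  0.58 -0.09  1.92  0.08  0.65  1.2 ] shift units [ 0.002 -0.004  0.2  ]
turn tool z units 0.0  deg -0.0
```

Call:
{"method": "step_arm", "body": {
  "commands": [0,-0.004,0.08,0,0,0,0,0,0,0.07,0,0,0,0,0,0,0.03,0,0,0,0,0,0,0.015,0,0,0,0,0,0,0,0,0,0,0]
}}

```text
time_s: 13.35
ee_pos: [504.8, 234.8, 60.8]
ee_rot: [-0.0, -0.117, 0.993, -0.0]
contact_force: [-4.9, -2.0, 10.0]
opening: 63.2
grasp_force: 46.4
```

Run:
```python
from h import *
print(observe()['contact_force'])
tooldelta(505,235,59,103.3)
```

```text
[-4.87745811 -1.99918553  9.95739826]
pos [504.8 234.8  60.8] yaw 103.4 q [-0.46  0.61 -0.09  1.94  0.09  0.6   1.19] shift units [-0.002  0.001  0.015]
turn tool z units 0.001  deg -0.1
```

Call:
{"method": "step_arm", "body": {
  "commands": [0,0,0,0,0,0,1,0,0,0,0,0,0,1,0,0,0,0,0,0,1,0,0,0,0,0,0,1,0,0,-0.1,0,0,0,1]
}}

```text
time_s: 13.85
ee_pos: [504.5, 234.5, 71.5]
ee_rot: [-0.001, -0.117, 0.993, -0.001]
contact_force: [0.9, -0.5, 0.3]
opening: 85.4
grasp_force: 0.0
```

Call:
{"method": "step_arm", "body": {
  "commands": [0,0,-0.3,0,0,0,1,0,0,-0.35,0,0,0,1,0,0,-0.35,0,0,0,1,0,0,0,0,0,0,1,0,0,0,0,0,0,1]
}}

```text
time_s: 14.35
ee_pos: [505.8, 235.1, 193.9]
ee_rot: [0.001, -0.117, 0.993, 0.0]
contact_force: [-0.1, -0.2, -0.4]
opening: 85.2
grasp_force: 0.0
```

Run:
```python
from h import *
c=snap('wrist','w8.png');np.savez('w8.npz',**c)
tooldelta(624,-80,160,13.3)
```

```text
pos [505.1 234.8 192.5] yaw 103.4 q [-0.45  0.44 -0.11  1.8   0.06  0.9   1.23] shift units [-0.355 -2.782  0.271]
turn tool z units -0.999  deg 89.9
```

View pics/w8.png

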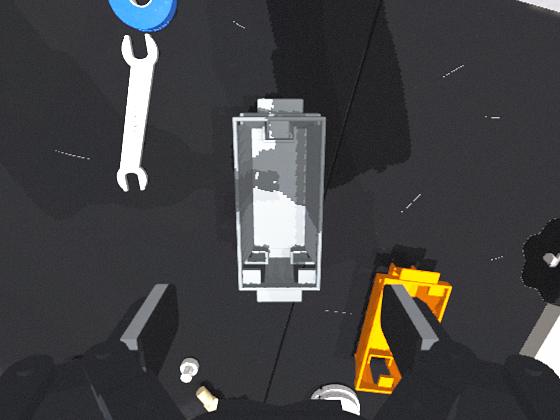

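Run:
```python
from h import *
c=dict(np.load('w8.npz'))
P=ray(c,[(233,117),(326,117),(320,291),(239,291)],86);print(P.round(1),rect(P))
W=world(c)
for u,v in [(237,200),(322,200),(280,295),(280,103),(236,150),(322,250)]: print((u,v),np.nanmedian(W[v-1:v+2,u-1:u+2].reshape(-1,3),0).round(0))
```

```text
[[448.3 188.5]
 [433.6 250.1]
 [565.2 282.4]
 [580.3 218.9]] [506.8 235.  135.4  65.2  13.4]
(237, 200) [505. 203.  89.]
(322, 200) [491. 263.  88.]
(280, 295) [573. 251.  91.]
(280, 103) [433. 218.  45.]
(236, 150) [470. 195.  87.]
(322, 250) [566. 294.   1.]
```

Call:
{"method": "step_arm", "body": {
  "commands": [0,0,0,0,0,0.09,1,0,0,0,0,0,0.09,1,0,0,0,0,0,0.09,1,0,0,0,0,0,0.09,1,0,0,0,0,0,0.09,1]
}}

```text
time_s: 14.9
ee_pos: [504.4, 234.5, 190.8]
ee_rot: [-0.001, 0.237, 0.972, -0.001]
contact_force: [0.8, 1.6, 0.1]
opening: 85.0
grasp_force: 0.0
```

Call:
{"method": "step_arm", "body": {
  "commands": [0,0,0,0,0,0.09,1,0,0,0,0,0,0.09,1,0,0,0,0,0,0.09,1,0,0,0,0,0,0.09,1,0,0,0,0,0,0.09,1]
}}

```text
time_s: 15.4
ee_pos: [504.5, 234.5, 190.8]
ee_rot: [-0.001, 0.559, 0.829, -0.001]
contact_force: [0.2, 1.2, -0.6]
opening: 85.4
grasp_force: 0.0
```

Call:
{"method": "step_arm", "body": {
  "commands": [0,0,0,0,0,0.09,1,0,0,0,0,0,0.01,1]
}}

```text
time_s: 15.6
ee_pos: [504.5, 234.7, 190.9]
ee_rot: [-0.0, 0.621, 0.784, -0.001]
contact_force: [-0.7, -0.6, -0.0]
opening: 85.4
grasp_force: 0.0
```

Run:
```python
from h import *
tooldelta(624,-80,160,13.3)
```

```text
pos [504.5 234.7 190.9] yaw 13.3 q [-0.74  0.46  0.32  1.82 -0.18  0.9  -0.1 ] shift units [-2.781  0.368  0.26 ]
turn tool z units -0.0  deg 0.0
```

Call:
{"method": "step_arm", "body": {
  "commands": [-0.3,0.04,0,0,0,0,1,-0.4,0.053,0,0,0,0,1,-0.4,0.053,0,0,0,0,1,-0.4,0.053,0,0,0,0,1,-0.4,0.053,0,0,0,0,1]
}}

```text
time_s: 16.1
ee_pos: [587.5, 18.4, 191.4]
ee_rot: [-0.001, 0.618, 0.786, -0.001]
contact_force: [1.7, 1.4, -0.3]
opening: 85.5
grasp_force: 0.0
```

Call:
{"method": "step_arm", "body": {
  "commands": [-0.4,0.053,0,0,0,0,1,-0.38,0.05,0,0,0,0,1,-0.1,0.013,0.1,0,0,0,1,0,0,0,0,0,0,1,0,0,0,0,0,0,1]
}}

```text
time_s: 16.6
ee_pos: [624.9, -78.1, 179.2]
ee_rot: [-0.001, 0.619, 0.786, -0.0]
contact_force: [-0.8, 0.4, -0.0]
opening: 85.3
grasp_force: 0.0
```

Run:
```python
from h import *
c=snap('wrist','w9.png');np.savez('w9.npz',**c)
tooldelta(624,-80,160,13.3)
c=dict(np.load('top0.npz'));W=world(c)
for u,v in [(332,178),(330,190),(345,183),(390,180),(327,186),(334,100)]: print((u,v),np.nanmedian(W[v-1:v+2,u-1:u+2].reshape(-1,3),0).round(0))
```

```text
pos [625.2 -77.4 179.7] yaw 13.6 q [-0.14  0.58  0.32  1.64 -0.21  0.96  0.48] shift units [-0.019 -0.014  0.164]
turn tool z units 0.003  deg -0.3
(332, 178) [ 624. -128.   52.]
(330, 190) [ 605. -128.   -1.]
(345, 183) [ 621. -164.   15.]
(390, 180) [ 618. -270.   74.]
(327, 186) [ 616. -120.   -1.]
(334, 100) [ 841. -130.   30.]
```

View pics/w9.png

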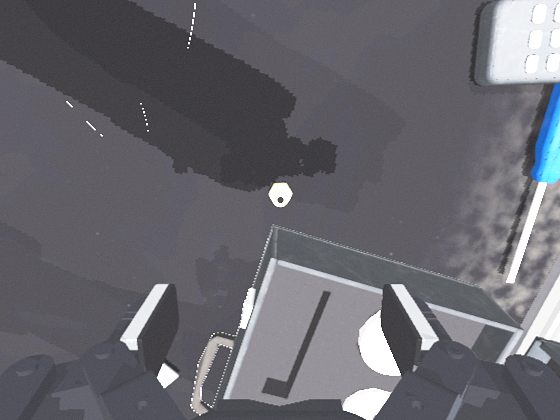

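Run:
```python
from h import *
c=dict(np.load('w9.npz'));W=world(c)
for u,v in [(278,240),(278,252),(290,258),(350,275),(280,262),(300,262),(400,285),(270,290)]: print((u,v),np.nanmedian(W[v-1:v+2,u-1:u+2].reshape(-1,3),0).round(0))
im=c['img']; hsv=cv2.cvtColor(im,cv2.COLOR_RGB2HSV); s=im[180:212,262:298]
g=cv2.cvtColor(im,cv2.COLOR_RGB2GRAY); b=blob(c,g>130,np.array((281,195)));print(b.min(0),b.max(0),b.mean(0));
print(rect(ray(c,b,8)),ray(c,b,8).mean(0))
cv2.imwrite('pics/ad.png',cv2.resize(s[:,:,::-1],None,fx=12,fy=12,interpolation=cv2.INTER_CUBIC))
```

```text
(278, 240) [ 633. -115.   37.]
(278, 252) [ 633. -115.   62.]
(290, 258) [ 643. -116.   67.]
(350, 275) [ 695. -119.   66.]
(280, 262) [ 636. -117.   76.]
(300, 262) [ 652. -116.   69.]
(400, 285) [670. -57. 199.]
(270, 290) [ 637. -160.   45.]
[268 182] [292 207] [279.98574822 193.65083135]
[627.2 -82.3  23.6  20.2  77.2] [627.33340731 -81.88542089]
```

View pics/ad.png

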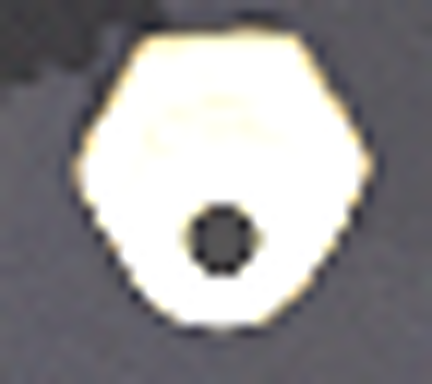

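Run:
```python
from h import *
c=dict(np.load('w9.npz'))
print('bottom corner',ray(c,(273,227),0))
for z in (50,60,70,80): print(z,ray(c,(276,261),z), ray(c,(274,257),z))
print('foot',ray(c,(280.5,193.8),6),'stem top',ray(c,(280.5,199.8),25))
x,y=ray(c,(280.5,196.5),16)[0]; print(x,y)
tooldelta(x,y+2,30,13.3)
```

```text
bottom corner [[ 629.11485351 -118.04954887]]
50 [[ 635.07936824 -128.82745717]] [[ 632.58096653 -125.59978701]]
60 [[ 634.02776959 -124.04319643]] [[ 631.62102054 -120.9339318 ]]
70 [[ 632.97617094 -119.25893569]] [[ 630.66107456 -116.26807658]]
80 [[ 631.92457229 -114.47467495]] [[ 629.70112857 -111.60222137]]
foot [[627.95228101 -82.4095293 ]] stem top [[627.92972595 -82.62448399]]
627.8589526793792 -82.1855650806226
pos [625.2 -77.4 179.7] yaw 13.6 q [-0.14  0.58  0.32  1.64 -0.21  0.96  0.48] shift units [-0.03   0.018  1.247]
turn tool z units 0.003  deg -0.3
```

Call:
{"method": "step_arm", "body": {
  "commands": [-0.03,0.018,0.2,0,0,0,1,0,0,0.35,0,0,0,1,0,0,0.35,0,0,0,0.6,0,0,0.25,0,0,0,0.6,0,0,0,0,0,0,0.6]
}}

```text
time_s: 17.15
ee_pos: [625.9, -79.3, 38.7]
ee_rot: [-0.003, 0.618, 0.786, -0.001]
contact_force: [-1.2, 0.6, 0.4]
opening: 51.2
grasp_force: 0.0
```

Call:
{"method": "step_arm", "body": {
  "commands": [0,0,0,0,0,0,0.6]
}}

```text
time_s: 17.25
ee_pos: [628.8, -80.9, 43.0]
ee_rot: [-0.0, 0.619, 0.786, 0.0]
contact_force: [0.9, 0.5, 0.3]
opening: 51.2
grasp_force: 0.0
```

Run:
```python
from h import *
print(observe()['contact_force'])
tooldelta(627.9,-80.5,9,13.3)
```

```text
[0.85907686 0.4689452  0.27168541]
pos [628.8 -80.9  43. ] yaw 13.5 q [-0.1   0.74  0.25  1.75 -0.27  0.69  0.54] shift units [ 0.005 -0.006  0.283]
turn tool z units 0.003  deg -0.2
```

Call:
{"method": "step_arm", "body": {
  "commands": [0.005,-0.006,0.15,0,0,0,0.6,0,0,0.1,0,0,0,0.6,0,0,0.03,0,0,0,0.6,0,0,0,0,0,0,0.6,0,0,0,0,0,0,0.6]
}}

```text
time_s: 17.75
ee_pos: [628.3, -82.0, 9.6]
ee_rot: [0.0, 0.62, 0.785, 0.0]
contact_force: [-0.4, -0.6, 0.9]
opening: 51.3
grasp_force: 0.0
```

Call:
{"method": "step_arm", "body": {
  "commands": [0,0,0,0,0,0,0,0,0,0,0,0,0,0,0,0,0,0,0,0,0,0,0,0,0,0,0,0,0,0,0,0,0,0,0],
  "squeeze": 30
}}

```text
time_s: 18.25
ee_pos: [627.9, -82.0, 9.1]
ee_rot: [0.0, 0.62, 0.785, 0.0]
contact_force: [-1.2, -0.3, 6.0]
opening: 11.6
grasp_force: 29.3
```

Call:
{"method": "step_arm", "body": {
  "commands": [0,0,-0.1,0,0,0,0,0,0,-0.3,0,0,0,0,0,0,-0.4,0,0,0,0,0,0,-0.4,0,0,0,0,0,0,-0.2,0,0,0,0]
}}

```text
time_s: 18.75
ee_pos: [629.1, -82.5, 181.8]
ee_rot: [0.002, 0.62, 0.785, 0.001]
contact_force: [1.1, 0.0, -0.6]
opening: 11.4
grasp_force: 29.3
```

Call:
{"method": "step_arm", "body": {
  "commands": [0,0,0,0,0,0,0]
}}

```text
time_s: 18.85
ee_pos: [629.8, -82.5, 181.6]
ee_rot: [0.003, 0.62, 0.785, 0.002]
contact_force: [0.5, 0.4, -0.5]
opening: 11.5
grasp_force: 29.3
```

Run:
```python
from h import *
c=snap('wrist','w10.png')
cv2.imwrite('pics/w10c.png',cv2.resize(c['img'][230:400,180:400,::-1],None,fx=2,fy=2))
print(observe()['opening'],observe()['grasp_force'])
tooldelta(508,235,180,13.4)
```

```text
11.217081346497313 29.310210049152374
pos [628.6 -82.  179. ] yaw 13.4 q [-0.14  0.58  0.32  1.63 -0.21  0.96  0.49] shift units [ 2.803 -0.364 -0.012]
turn tool z units 0.0  deg -0.0
```

View pics/w10c.png

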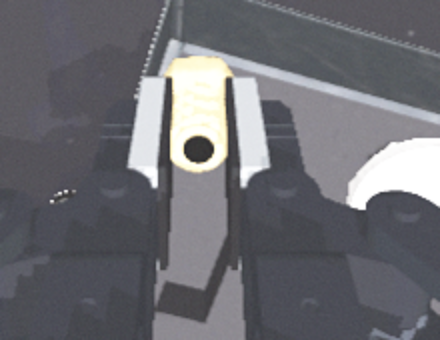

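Call:
{"method": "step_arm", "body": {
  "commands": [0.2,-0.026,0,0,0,0,0,0.4,-0.052,0,0,0,0,0,0.4,-0.052,0,0,0,0,0,0.4,-0.052,0,0,0,0,0,0.4,-0.052,0,0,0,0,0]
}}

```text
time_s: 19.4
ee_pos: [548.5, 123.1, 175.4]
ee_rot: [-0.001, 0.62, 0.785, -0.001]
contact_force: [1.3, 0.5, 0.1]
opening: 11.5
grasp_force: 29.3
```

Call:
{"method": "step_arm", "body": {
  "commands": [0.4,-0.052,0,0,0,0,0,0.4,-0.052,0,0,0,0,0,0.2,-0.026,0,0,0,0,0,0,0,0,0,0,0,0,0,0,0,0,0,0,0]
}}

```text
time_s: 19.9
ee_pos: [506.5, 234.6, 175.7]
ee_rot: [-0.0, 0.619, 0.785, -0.001]
contact_force: [0.5, -0.2, -1.3]
opening: 11.7
grasp_force: 29.3
```

Run:
```python
from h import *
print(observe()['opening'],observe()['grasp_force'])
tooldelta(510,236,52,13.4)
```

```text
11.747448937736493 29.33082550764084
pos [506.5 234.6 175.7] yaw 13.5 q [-0.74  0.48  0.33  1.83 -0.2   0.86 -0.08] shift units [0.005 0.033 1.03 ]
turn tool z units 0.001  deg -0.1
```

Call:
{"method": "step_arm", "body": {
  "commands": [0.005,0.033,0.2,0,0,0,0,0,0,0.35,0,0,0,0,0,0,0.3,0,0,0,0,0,0,0.1,0,0,0,0,0,0,0,0,0,0,0]
}}

```text
time_s: 20.4
ee_pos: [510.6, 234.3, 61.2]
ee_rot: [-0.0, 0.621, 0.784, -0.002]
contact_force: [0.7, -0.7, 0.1]
opening: 11.0
grasp_force: 29.4
```

Call:
{"method": "step_arm", "body": {
  "commands": [0,0,0,0,0,0,0]
}}

```text
time_s: 20.5
ee_pos: [512.0, 235.6, 63.7]
ee_rot: [0.0, 0.62, 0.784, 0.0]
contact_force: [0.4, -0.5, 0.7]
opening: 11.4
grasp_force: 29.4
```

Run:
```python
from h import *
print(observe()['opening'],observe()['contact_force'])
tooldelta(510,236,52,13.4)
```

```text
11.354108455504171 [ 0.39345881 -0.48785172  0.6641436 ]
pos [512.  235.6  63.7] yaw 13.3 q [-0.68  0.63  0.26  1.93 -0.27  0.61 -0.02] shift units [ 0.007 -0.016  0.098]
turn tool z units -0.001  deg 0.1
```

Call:
{"method": "step_arm", "body": {
  "commands": [0,-0.01,0.06,0,0,0,0,0,0,0.03,0,0,0,0,0,0,0,0,0,0,0,0,0,0,0,0,0,0]
}}

```text
time_s: 20.9
ee_pos: [510.6, 236.3, 53.8]
ee_rot: [0.0, 0.62, 0.785, 0.001]
contact_force: [-2.7, -1.2, 14.0]
opening: 11.3
grasp_force: 30.9
```

Call:
{"method": "step_arm", "body": {
  "commands": [0,0,-0.01,0,0,0,0,0,0,0,0,0,0,0.2,0,0,0,0,0,0,0.45,0,0,0,0,0,0,0.45,0,0,0,0,0,0,0.45]
}}

```text
time_s: 21.4
ee_pos: [509.8, 236.1, 53.0]
ee_rot: [-0.0, 0.62, 0.785, -0.0]
contact_force: [0.1, -0.1, -0.2]
opening: 38.5
grasp_force: 0.0
```

Call:
{"method": "step_arm", "body": {
  "commands": [0,0,-0.1,0,0,0,0.45,0,0,-0.3,0,0,0,0.45,0,0,-0.35,0,0,0,0.7,0,0,-0.35,0,0,0,1,0,0,0,0,0,0,1]
}}

```text
time_s: 21.9
ee_pos: [512.7, 236.7, 191.3]
ee_rot: [0.002, 0.62, 0.785, 0.004]
contact_force: [1.1, -0.6, -0.6]
opening: 80.2
grasp_force: 0.0
```

Run:
```python
from h import *
o=observe();print(o['opening'],o['contact_force'])
c=snap('wrist','w11.png');np.savez('w11.npz',**c)
hsv=cv2.cvtColor(c['img'],cv2.COLOR_RGB2HSV)
m=(hsv[...,0]>12)&(hsv[...,0]<38)&(hsv[...,1]>60)&(hsv[...,2]>90)
n,l,s,cen=cv2.connectedComponentsWithStats(m.astype(np.uint8))
W=world(c)
for k in range(1,n):
    if s[k,4]>40:
        u,v=cen[k]; print('blob',s[k],cen[k].round(1),ray(c,cen[k],56).round(1),rect(ray(c,np.argwhere(l==k)[:,::-1],51)),np.nanpercentile(W[l==k][:,2],[5,50,95]).round(0))
tooldelta(495.5,-346.3,180,-34)
```

```text
80.24681458443872 [ 1.0581724  -0.5962115  -0.63185629]
blob [  360     0   200   100 15417] [460.1  42.5] [[613.7 381.1]] [614.7 383.1 141.5  63.3   5.5] [ 3. 13. 47.]
blob [262 187  26  25 334] [272.6 196.8] [[509.  239.1]] [509.5 237.   21.3  17.5  54.8] [51. 59. 71.]
blob [505 249  48  32 335] [527.3 264. ] [[739.7 230.3]] [745.8 227.9  40.   19.1  44.9] [ 0. 15. 21.]
pos [511.4 236.5 188.6] yaw 13.4 q [-0.74  0.47  0.34  1.81 -0.2   0.89 -0.08] shift units [-4.694 -1.255  0.057]
turn tool z units 0.527  deg -47.4
```

Call:
{"method": "step_arm", "body": {
  "commands": [0,0,0,0,0,0.09,1,0,0,0,0,0,0.09,1,0,0,0,0,0,0.09,1,0,0,0,0,0,0.09,1,0,0,0,0,0,0.09,1]
}}

```text
time_s: 22.45
ee_pos: [509.2, 235.8, 184.5]
ee_rot: [-0.0, 0.855, 0.519, -0.001]
contact_force: [-0.3, -0.3, -0.0]
opening: 85.0
grasp_force: 0.0
```

Call:
{"method": "step_arm", "body": {
  "commands": [0,0,0,0,0,0.077,1,0,0,0,0,0,0,1]
}}

```text
time_s: 22.65
ee_pos: [509.2, 236.0, 184.3]
ee_rot: [0.0, 0.883, 0.469, -0.001]
contact_force: [0.1, 0.4, 0.3]
opening: 85.6
grasp_force: 0.0
```

Run:
```python
from h import *
tooldelta(495.5,-346.3,185,-34.2)
c=dict(np.load('w11.npz')); s=cv2.cvtColor(c['img'],cv2.COLOR_RGB2GRAY)[185:214,260:290]
W=world(c); print(s[::2,::2]); print(W[185:214:3,260:290:3,2].round(0))
```

```text
pos [509.2 236.  184.3] yaw -34.1 q [-0.89  0.52  0.58  1.82 -0.35  0.91 -0.75] shift units [-4.081e+00  2.627e+00  1.000e-03]
turn tool z units 0.001  deg -0.1
[[117 118 118 118 115 118 118 119 117 114 119 115 117 116 117]
 [118 118 119 117 109 131 142 147 143 142 136 115 121 121 120]
 [119 116 117 115 161 181 189 188 184 207 190 127 110 114 116]
 [117 118 119 134 204 215 203 205 210 224 220 174 197 224 226]
 [114 115 113 189 203 201 187 188 200 213 209 255 216 217 229]
 [115 119 159 203 196 186 179 173 188 190 170 255 254 169 228]
 [116 118 192 203 166 198 174 191 199 195 184 254 255 243 215]
 [121 137 201 172 179 208 177 179 198 197 166 246 255 254 213]
 [114 107 202 180 194 209 217 217 212 190 215 227 254 252 224]
 [215 203 159 202 192 187  40  32 116 220 254 252 255 222 225]
 [224 224 199 188 210  48  28  28   7 253 255 254 254 224 223]
 [221 224 212 211 207  78  22  23   9 254 254 253 223 224 224]
 [223 223 220 197 199 183  11  15 144 255 253 224 223 227 223]
 [221 223 224 192 185 170 255 255 255 252 233 221 224 223 225]
 [222 223 219 223 224 240 251 251 244 228 224 223 225 224 225]]
[[46. 46. 46. 46. 47. 48. 46. 47. 46. 46.]
 [47. 45. 46. 51. 54. 52. 55. 50. 47. 48.]
 [46. 46. 54. 54. 55. 55. 54. 54. 46. 47.]
 [45. 47. 54. 55. 60. 61. 57. 55. 54. 48.]
 [46. 53. 55. 66. 69. 67. 64. 57. 55. 48.]
 [45. 54. 64. 70. 71. 72. 71. 64. 55. 48.]
 [46. 46. 70. 71. 72. 72. 71. 70. 55. 46.]
 [47. 45. 69. 71. 71. 71. 72. 70. 47. 48.]
 [46. 46. 69. 72. 72. 72. 72. 55. 46. 48.]
 [46. 47. 46. 69. 69. 70. 48. 48. 47. 47.]]
```

Call:
{"method": "step_arm", "body": {
  "commands": [-0.34,0.219,0,0,0,0,1,-0.34,0.219,0,0,0,0,1,-0.34,0.219,0,0,0,0,1,-0.34,0.219,0,0,0,0,1,-0.34,0.219,0,0,0,0,1]
}}

```text
time_s: 23.15
ee_pos: [504.0, -8.3, 184.9]
ee_rot: [-0.0, 0.882, 0.471, -0.0]
contact_force: [0.5, -1.0, -0.1]
opening: 85.9
grasp_force: 0.0
```

Call:
{"method": "step_arm", "body": {
  "commands": [-0.34,0.219,0,0,0,0,1,-0.34,0.219,0,0,0,0,1,-0.34,0.219,0,0,0,0,1,-0.34,0.219,0,0,0,0,1,-0.34,0.219,0,0,0,0,1]
}}

```text
time_s: 23.65
ee_pos: [498.8, -250.9, 184.8]
ee_rot: [-0.0, 0.882, 0.471, -0.0]
contact_force: [0.8, 0.1, 0.8]
opening: 85.6
grasp_force: 0.0
```

Call:
{"method": "step_arm", "body": {
  "commands": [-0.34,0.219,0,0,0,0,1,-0.34,0.219,0,0,0,0,1,0,0,0,0,0,0,1,0,0,0,0,0,0,1]
}}

```text
time_s: 24.05
ee_pos: [496.3, -347.5, 184.4]
ee_rot: [-0.0, 0.883, 0.469, -0.0]
contact_force: [0.1, 0.8, -0.4]
opening: 86.0
grasp_force: 0.0
```

Run:
```python
from h import *
c=snap('wrist','w12.png');np.savez('w12.npz',**c)
tooldelta(495.5,-346.3,185,-34.2)
W=world(c)
z=W[...,2]; d=W[...,:2]-np.array([495.5,-346.3]); near=np.hypot(d[...,0],d[...,1])<110
bar=near&(z>22)&(z<45); n,l,s,cen=cv2.connectedComponentsWithStats(bar.astype(np.uint8))
k=1+np.argmax(s[1:,4]); P=W[l==k]; print('bar',s[k],cen[k],rect(P[:,:2]),np.percentile(P[:,2],[5,50,95]).round(0))
g=cv2.cvtColor(c['img'],cv2.COLOR_RGB2GRAY); v,u=cen[k][::-1].astype(int)
m=cv2.morphologyEx((g>90).astype(np.uint8),cv2.MORPH_CLOSE,np.ones((7,7)))
n,l,s,cen=cv2.connectedComponentsWithStats(m)
k=l[v,u+20] or l[v,u]; b=np.argwhere(l==k)[:,::-1]; print('plate',s[k],cen[k],rect(ray(c,b,8)))
```

```text
pos [ 497.  -345.7  184.5] yaw -33.9 q [ 0.2   0.57  0.54  1.7  -0.35  0.96  0.28] shift units [-0.011 -0.007 -0.005]
turn tool z units 0.003  deg -0.3
bar [273 157  14  68 922] [279.64642082 190.10520607] [ 498.9 -346.1   58.7   11.5   56.2] [29. 31. 33.]
plate [  239   109    84   147 11564] [280.34460394 180.34875476] [ 499.  -347.5  138.2   72.5   55.9]
```

Call:
{"method": "step_arm", "body": {
  "commands": [0,0.02,0.2,0,0,0,0.6,0,0,0.35,0,0,0,0.6,0,0,0.35,0,0,0,0.6,0,0,0.3,0,0,0,0.6,0,0,0,0,0,0,0.6]
}}

```text
time_s: 24.6
ee_pos: [497.8, -343.2, 36.9]
ee_rot: [-0.004, 0.882, 0.471, -0.001]
contact_force: [0.1, 0.4, 0.9]
opening: 51.4
grasp_force: 0.0
```

Call:
{"method": "step_arm", "body": {
  "commands": [0,0,0,0,0,0,0.6]
}}

```text
time_s: 24.7
ee_pos: [499.7, -346.3, 41.5]
ee_rot: [-0.001, 0.882, 0.47, -0.0]
contact_force: [0.1, -0.1, 0.1]
opening: 51.3
grasp_force: 0.0
```

Run:
```python
from h import *
print(observe()['contact_force'])
tooldelta(499,-347,12,-34)
```

```text
[ 0.0841401  -0.14709685  0.06501943]
pos [ 499.7 -346.3   41.5] yaw -33.9 q [ 0.27  0.74  0.43  1.83 -0.47  0.68  0.38] shift units [-0.008 -0.002  0.246]
turn tool z units 0.001  deg -0.1
```

Call:
{"method": "step_arm", "body": {
  "commands": [-0.008,0,0.12,0,0,0,0.6,0,0,0.1,0,0,0,0.6,0,0,0.025,0,0,0,0.6,0,0,0,0,0,0,0.6,0,0,0,0,0,0,0],
  "squeeze": 50
}}

```text
time_s: 25.2
ee_pos: [498.9, -348.5, 12.0]
ee_rot: [0.0, 0.883, 0.469, 0.0]
contact_force: [0.4, -0.6, -0.3]
opening: 38.1
grasp_force: 0.0
```

Call:
{"method": "step_arm", "body": {
  "commands": [0,0,0,0,0,0,0,0,0,0,0,0,0,0,0,0,0,0,0,0,0,0,0,0,0,0,0,0]
}}

```text
time_s: 25.6
ee_pos: [499.1, -348.6, 12.3]
ee_rot: [0.0, 0.883, 0.469, 0.0]
contact_force: [-0.4, -0.3, 6.7]
opening: 11.1
grasp_force: 49.6
```

Call:
{"method": "step_arm", "body": {
  "commands": [0,0,-0.1,0,0,0,0,0,0,-0.3,0,0,0,0,0,0,-0.4,0,0,0,0,0,0,-0.4,0,0,0,0,0,0,-0.3,0,0,0,0]
}}

```text
time_s: 26.1
ee_pos: [498.7, -348.8, 195.3]
ee_rot: [0.001, 0.883, 0.469, 0.0]
contact_force: [0.4, 0.3, -0.2]
opening: 10.9
grasp_force: 48.9
```

Run:
```python
from h import *
o=observe();print(o['opening'],o['grasp_force'],o['contact_force'])
tooldelta(505.5,235,190,-76.6)
```

```text
10.926094925234962 48.90739023685455 [ 0.42709178  0.31041232 -0.20689224]
pos [ 498.7 -348.8  195.3] yaw -34.1 q [ 0.19  0.57  0.56  1.69 -0.35  0.99  0.28] shift units [ 4.062 -2.677  0.037]
turn tool z units 0.473  deg -42.5
```

Call:
{"method": "step_arm", "body": {
  "commands": [0.2,-0.131,0,0,0,0,0,0.34,-0.224,0,0,0,0,0,0.34,-0.224,0,0,0,0,0,0.34,-0.224,0,0,0,0,0,0.34,-0.224,0,0,0,0,0]
}}

```text
time_s: 26.6
ee_pos: [500.8, -122.4, 192.3]
ee_rot: [-0.0, 0.883, 0.469, 0.0]
contact_force: [0.6, 0.0, -1.0]
opening: 11.0
grasp_force: 49.0
```

Call:
{"method": "step_arm", "body": {
  "commands": [0.34,-0.224,0,0,0,0,0,0.34,-0.224,0,0,0,0,0,0.34,-0.224,0,0,0,0,0,0.34,-0.224,0,0,0,0,0,0.34,-0.224,0,0,0,0,0]
}}

```text
time_s: 27.1
ee_pos: [503.6, 122.0, 192.4]
ee_rot: [-0.0, 0.883, 0.469, 0.0]
contact_force: [2.2, 0.3, -1.2]
opening: 11.0
grasp_force: 49.0
```

Call:
{"method": "step_arm", "body": {
  "commands": [0.34,-0.224,0,0,0,0,0,0.34,-0.224,0,0,0,0,0,0.12,-0.08,0,0,0,0,0,0,0,0,0,0,0.07,0,0,0,0,0,0,0.08,0]
}}

```text
time_s: 27.6
ee_pos: [504.9, 235.4, 192.0]
ee_rot: [0.0, 0.933, 0.361, -0.0]
contact_force: [1.2, -1.2, -1.5]
opening: 10.8
grasp_force: 49.0
```

Call:
{"method": "step_arm", "body": {
  "commands": [0,0,0,0,0,0.08,0,0,0,0,0,0,0.08,0,0,0,0,0,0,0.08,0,0,0,0,0,0,0.08,0,0,0,0,0,0,0,0]
}}

```text
time_s: 28.1
ee_pos: [505.1, 234.7, 191.9]
ee_rot: [0.0, 0.993, 0.118, -0.0]
contact_force: [-0.5, -0.1, -1.7]
opening: 11.1
grasp_force: 49.0
```

Run:
```python
from h import *
o=observe();print(o['opening'],o['grasp_force'],o['contact_force'])
c=snap('wrist','w13.png');np.savez('w13.npz',**c)
W=world(c);t=o['ee_pos'];z=W[...,2]
g=(np.abs(z-(t[2]-4))<8)&(np.hypot(W[...,0]-t[0],W[...,1]-t[1])<85)
n,l,s,cen=cv2.connectedComponentsWithStats(g.astype(np.uint8));k=1+np.argmax(s[1:,4]);P=W[l==k]
A=np.c_[P[:,:2]-t[:2],np.ones(len(P))];f=np.linalg.lstsq(A,P[:,2],rcond=None)[0]
print('plate',s[k],rect(P[:,:2]),'plane slope',f[:2].round(3),'z at tcp',f[2])
tooldelta(505.5,235,110,-76.6)
```

```text
11.129553834733828 48.9995276927948 [-0.49994719 -0.08298691 -1.71961156]
plate [  191   128   176   204 25485] [526.  239.2  98.2  72.6  13.4] plane slope [ 0.001 -0.001] z at tcp 188.19270449868637
pos [505.1 234.7 191.9] yaw -76.2 q [-1.03  0.56  0.81  1.82 -0.49  0.97 -1.34] shift units [ 0.004 -0.002  0.682]
turn tool z units 0.005  deg -0.4
```

Call:
{"method": "step_arm", "body": {
  "commands": [0.002,0,0.15,0,0,0.005,0,0,0,0.25,0,0,0,0,0,0,0.2,0,0,0,0,0,0,0.08,0,0,0,0,0,0,0,0,0,0,0]
}}

```text
time_s: 28.65
ee_pos: [505.0, 234.7, 109.5]
ee_rot: [0.0, 0.993, 0.116, -0.001]
contact_force: [-0.2, -0.3, -1.3]
opening: 10.7
grasp_force: 49.0
```

Call:
{"method": "step_arm", "body": {
  "commands": [0,0,0,0,0,0,0]
}}

```text
time_s: 28.75
ee_pos: [506.2, 235.0, 111.0]
ee_rot: [-0.0, 0.993, 0.116, 0.0]
contact_force: [-0.7, 1.0, -1.2]
opening: 10.8
grasp_force: 49.0
```

Run:
```python
from h import *
print(observe()['contact_force'])
tooldelta(505.5,235,95,-76.6)
```

```text
[-0.71246475  1.02319474 -1.20307123]
pos [506.2 235.  111. ] yaw -76.7 q [-0.96  0.65  0.71  1.91 -0.59  0.8  -1.26] shift units [-0.005 -0.001  0.134]
turn tool z units -0.001  deg 0.1
```

Call:
{"method": "step_arm", "body": {
  "commands": [-0.005,0,0.07,0,0,0,0,0,0,0.04,0,0,0,0,0,0,0.02,0,0,0,0,0,0,0,0,0,0,0]
}}

```text
time_s: 29.15
ee_pos: [505.5, 235.2, 95.8]
ee_rot: [-0.001, 0.993, 0.115, 0.001]
contact_force: [-4.8, -0.4, 15.9]
opening: 10.9
grasp_force: 51.6
```

Call:
{"method": "step_arm", "body": {
  "commands": [0,0,-0.01,0,0,0,0,0,0,0,0,0,0,0.3,0,0,0,0,0,0,0.5,0,0,0,0,0,0,0.5,0,0,0,0,0,0,0.5]
}}

```text
time_s: 29.65
ee_pos: [504.9, 235.0, 95.5]
ee_rot: [0.0, 0.993, 0.115, -0.0]
contact_force: [-0.1, 0.3, -0.6]
opening: 42.7
grasp_force: 0.0
```

Call:
{"method": "step_arm", "body": {
  "commands": [0,0,-0.1,0,0,0,0.5,0,0,-0.3,0,0,0,0.5,0,0,-0.35,0,0,0,0.5,0,0,-0.35,0,0,0,0.5,0,0,0,0,0,0,0.5]
}}

```text
time_s: 30.15
ee_pos: [507.8, 234.8, 233.6]
ee_rot: [-0.001, 0.993, 0.115, 0.004]
contact_force: [0.2, -0.1, -0.2]
opening: 43.0
grasp_force: 0.0
```

Call:
{"method": "step_arm", "body": {
  "commands": [0,0,0,0,0,0,0.5,0,0,0,0,0,0,0.5]
}}

```text
time_s: 30.35
ee_pos: [504.3, 235.0, 227.2]
ee_rot: [0.0, 0.993, 0.115, -0.001]
contact_force: [0.4, 0.2, -0.2]
opening: 42.7
grasp_force: 0.0
```

Run:
```python
from h import *
print(observe()['contact_force'])
c=snap('wrist','w14.png');W=world(c);z=W[...,2];C=np.array([505.5,235])
near=np.hypot(W[...,0]-C[0],W[...,1]-C[1])<90
for nm,lo,hi in(('plate',78,100),('bar',106,125),('lower',35,75)):
    n,l,s,cen=cv2.connectedComponentsWithStats((near&(z>lo)&(z<hi)).astype(np.uint8));k=1+np.argmax(s[1:,4]);P=W[l==k]
    f=np.linalg.lstsq(np.c_[P[:,:2]-C,np.ones(len(P))],P[:,2],rcond=None)[0]
    print(nm,s[k],rect(P[:,:2]),'slope',f[:2].round(3),'z',f[2].round(1))
g=cv2.cvtColor(c['img'],cv2.COLOR_RGB2GRAY)
print(observe()['ee_pos'])
```

```text
[ 0.41537418  0.21743557 -0.2431841 ]
plate [  231   103    96   170 13489] [509.9 236.  143.   72.2  13.2] slope [0.037 0.007] z 92.7
bar [ 271  166   16   78 1224] [507.  235.4  60.   11.8  13.4] slope [0.017 0.018] z 115.3Traceback (most recent call last):
  File "<stdin>", line 6, in <module>
    return _wrapfunc(a, 'argmax', axis=axis, out=out, **kwds)
    return bound(*args, **kwds)
ValueError: attempt to get argmax of an empty sequence
```

Run:
```python
from h import *
c=snap('wrist','w15.png');np.savez('w15.npz',**c);W=world(c);C=np.array([505.5,235]);a=np.radians(13.4)
d=W[...,:2]-C; x=d[...,0]*np.cos(a)+d[...,1]*np.sin(a); y=-d[...,0]*np.sin(a)+d[...,1]*np.cos(a); z=W[...,2]
for x0 in(-62,-45,-20,0,20,45,62,72):
    print(x0,[np.round(np.nanmedian(z[(abs(x-x0)<6)&(abs(y-y0)<5)]),1) for y0 in(-30,-20,20,30)])
m=(abs(x)<65)&(abs(y)<33)&(abs(y)>10)&(z>80)&(z<105)
f=np.linalg.lstsq(np.c_[x[m],y[m],np.ones(m.sum())],z[m],rcond=None)[0];print(f.round(3))
```

```text
-62 [np.float64(90.2), np.float64(90.1), np.float64(90.2), np.float64(90.0)]
-45 [np.float64(90.9), np.float64(90.8), np.float64(90.9), np.float64(90.9)]
-20 [np.float64(92.0), np.float64(91.9), np.float64(91.8), np.float64(92.0)]
0 [np.float64(93.2), np.float64(253.1), np.float64(253.4), np.float64(93.0)]
20 [np.float64(298.0), np.float64(304.1), np.float64(303.7), np.float64(297.0)]
45 [np.float64(94.7), np.float64(94.8), np.float64(94.8), np.float64(94.7)]
62 [np.float64(95.6), np.float64(95.5), np.float64(95.5), np.float64(95.4)]
72 [np.float64(1.2), np.float64(94.2), np.float64(94.2), np.float64(93.1)]
[ 4.3000e-02 -1.0000e-03  9.2809e+01]
```

Run:
```python
from h import *
a=np.radians(13.4);C=np.array([505.5,235])
def xyz(c):
    W=world(c);d=W[...,:2]-C;return d[...,0]*np.cos(a)+d[...,1]*np.sin(a),-d[...,0]*np.sin(a)+d[...,1]*np.cos(a),W[...,2]
def fit(nm,x,y,z,m):
    for _ in range(4):
        f=np.linalg.lstsq(np.c_[x[m],y[m],np.ones(m.sum())],z[m],rcond=None)[0]; r=z-f[0]*x-f[1]*y-f[2]; m=m&(abs(r)<3)
    print(nm,m.sum(),f.round(3))
for fn in('w5','w8','w11','w15'):
    c=dict(np.load(fn+'.npz'));x,y,z=xyz(c); e=(np.hypot(x,y)<220)
    fit(fn+' bench',x,y,z,e&(abs(z)<10)&((abs(x)>90)|(abs(y)>50)))
    if fn in('w8','w11'):
        fit(fn+' floor',x,y,z,(abs(x)<42)&(abs(y)<20)&(abs(z-45)<8)); fit(fn+' rim',x,y,z,(abs(x)<70)&(abs(y)<36)&(abs(z-88)<5))
    if fn=='w15': fit('plate',x,y,z,(abs(x)<65)&(abs(y)<33)&(abs(z-92)<8)); fit('bar',x,y,z,(abs(x)<26)&(abs(y)<5)&(abs(z-115)<6))
    if fn=='w5': fit('base rim',x,y,z,(abs(x)<70)&(abs(y)<36)&(abs(z-46)<6)); fit('base floor',x,y,z,(abs(x)<42)&(abs(y)<20)&(abs(z-3)<6))
```

```text
w5 bench 121262 [0.003 0.002 0.315]
base rim 2314 [5.0000e-03 6.0000e-03 4.5758e+01]
base floor 3182 [ 2.000e-03 -0.000e+00  3.718e+00]
w8 bench 110364 [0.002 0.001 0.336]
w8 floor 4559 [ 4.4000e-02 -1.0000e-03  4.6156e+01]
w8 rim 2417 [ 3.5000e-02 -1.0000e-03  8.8377e+01]
w11 bench 103107 [0.003 0.002 0.291]
w11 floor 3987 [ 4.3000e-02 -1.0000e-03  4.6059e+01]
w11 rim 2713 [3.7000e-02 5.0000e-03 8.8068e+01]
w15 bench 90800 [0.003 0.001 0.03 ]
plate 11144 [ 4.3000e-02 -1.0000e-03  9.2808e+01]
bar 845 [ 4.30000e-02 -1.80000e-02  1.15772e+02]
```

Run:
```python
from h import *
tooldelta(604,258.5,200,-76.6)
```

```text
pos [504.3 234.9 226.7] yaw -76.8 q [-1.05  0.53  0.84  1.78 -0.45  1.04 -1.38] shift units [ 0.854 -0.002  0.221]
turn tool z units -0.002  deg 0.2
```

The depth fit shows the upper tray tilted about 0.04 rad: its +x end is propped near the fixed tray's rim instead of lying on the ledge. I'll push gently on the tab end with the shut fingers so that it drops level.

Call:
{"method": "step_arm", "body": {
  "commands": [0.28,0,0,0,0,0,0,0.29,0,0,0,0,0,0,0.29,0,0,0,0,0,0,0,0,0.2,0,0,0,0,0,0,0.35,0,0,0,0]
}}

```text
time_s: 30.95
ee_pos: [607.7, 258.2, 161.8]
ee_rot: [0.0, 0.993, 0.115, 0.002]
contact_force: [0.4, 0.7, 0.1]
opening: -0.1
grasp_force: 0.0
```

Call:
{"method": "step_arm", "body": {
  "commands": [0,0,0.35,0,0,0,0,0,0,0.35,0,0,0,0,0,0,0.03,0,0,0,0,0,0,0,0,0,0,0]
}}

```text
time_s: 31.35
ee_pos: [605.0, 258.0, 73.4]
ee_rot: [0.001, 0.993, 0.115, -0.001]
contact_force: [0.2, -0.8, 0.0]
opening: 0.2
grasp_force: 0.0
```

Run:
```python
from h import *
o=observe();print(o['contact_force'],o['opening']);d=o['ee_pos'][:2]-[505.5,235];a=np.radians(13.4);print('basex',d@[np.cos(a),np.sin(a)],'y',d@[-np.sin(a),np.cos(a)])
tooldelta(604,258.5,72,-76.6)
```

```text
[ 0.19650498 -0.75437275  0.0400715 ] 0.1565745577148674
basex 102.09790914385304 y -0.6366707462860137
pos [605.  258.   73.4] yaw -76.8 q [-0.85  0.82  0.68  1.67 -0.63  0.89 -1.25] shift units [-0.007 -0.006  0.011]
turn tool z units -0.002  deg 0.2
```

Call:
{"method": "step_arm", "body": {
  "commands": [-0.04,0,0,0,0,0,0,-0.03,0,0,0,0,0,0,0,0,0,0,0,0,0]
}}

```text
time_s: 31.65
ee_pos: [597.4, 256.9, 75.8]
ee_rot: [-0.001, 0.993, 0.115, 0.001]
contact_force: [0.3, 0.4, 0.8]
opening: 0.0
grasp_force: 0.0
```

Call:
{"method": "step_arm", "body": {
  "commands": [-0.02,0,0,0,0,0,0,0,0,0,0,0,0,0]
}}

```text
time_s: 31.85
ee_pos: [594.8, 256.3, 74.7]
ee_rot: [-0.0, 0.993, 0.115, 0.0]
contact_force: [-0.6, -0.3, -1.4]
opening: 0.2
grasp_force: 0.0
```

Call:
{"method": "step_arm", "body": {
  "commands": [-0.02,0,0,0,0,0,0,0,0,0,0,0,0,0]
}}

```text
time_s: 32.05
ee_pos: [592.3, 255.5, 74.1]
ee_rot: [-0.0, 0.993, 0.115, -0.0]
contact_force: [0.3, -0.2, -0.7]
opening: 0.1
grasp_force: 0.0
```

Call:
{"method": "step_arm", "body": {
  "commands": [-0.015,0,0,0,0,0,0,0,0,0,0,0,0,0]
}}

```text
time_s: 32.25
ee_pos: [590.6, 255.1, 74.0]
ee_rot: [0.0, 0.993, 0.115, -0.0]
contact_force: [-0.2, 0.3, 0.1]
opening: 0.5
grasp_force: 0.0
```

Call:
{"method": "step_arm", "body": {
  "commands": [-0.015,0,0,0,0,0,0,0,0,0,0,0,0,0]
}}

```text
time_s: 32.45
ee_pos: [589.1, 254.7, 74.1]
ee_rot: [0.0, 0.993, 0.115, 0.0]
contact_force: [0.5, -0.1, -0.6]
opening: 0.0
grasp_force: 0.3
```

```bash
cat > chk.py <<'E'
from h import *
def chk():
    c=snap('wrist','chk.png');W=world(c);a=np.radians(13.4);C=np.array([505.5,235])
    d=W[...,:2]-C;x=d[...,0]*np.cos(a)+d[...,1]*np.sin(a);y=-d[...,0]*np.sin(a)+d[...,1]*np.cos(a);z=W[...,2]
    m=(abs(x)<65)&(abs(y)<33)&(abs(z-91)<9)&(abs(y)>10)
    for _ in range(4):
        f=np.linalg.lstsq(np.c_[x[m],y[m],np.ones(m.sum())],z[m],rcond=None)[0]; m=m&(abs(z-f[0]*x-f[1]*y-f[2])<3)
    b=(abs(x)<45)&(abs(y)<15)&(abs(z-114)<6)
    print('plate',m.sum(),f.round(3),'bar',rect(np.c_[x[b],y[b]]) if b.sum()>10 else None)
o=observe();a=np.radians(13.4);print('force',o['contact_force'].round(1),'basex',((o['ee_pos'][:2]-[505.5,235])@[np.cos(a),np.sin(a)]).round(1)); chk()
E
python3 chk.py
```

```text
force [ 0.5 -0.1 -0.6] basex 85.9
plate 0 [0. 0. 0.] bar None
```

Call:
{"method": "step_arm", "body": {
  "commands": [-0.015,0,0,0,0,0,0,0,0,0,0,0,0,0]
}}

```text
time_s: 32.7
ee_pos: [587.3, 254.3, 74.1]
ee_rot: [0.0, 0.993, 0.115, 0.0]
contact_force: [0.8, -0.2, -0.8]
opening: 0.1
grasp_force: 0.6
```

Call:
{"method": "step_arm", "body": {
  "commands": [-0.015,0,0,0,0,0,0,0,0,0,0,0,0,0]
}}

```text
time_s: 32.9
ee_pos: [586.9, 254.1, 74.7]
ee_rot: [-0.0, 0.993, 0.115, 0.002]
contact_force: [3.7, 0.2, 1.3]
opening: -0.1
grasp_force: 2.5
```

Call:
{"method": "step_arm", "body": {
  "commands": [-0.015,0,0,0,0,0,0,0,0,0,0,0,0,0]
}}

```text
time_s: 33.1
ee_pos: [586.6, 254.0, 75.4]
ee_rot: [-0.0, 0.993, 0.115, 0.003]
contact_force: [8.7, 0.9, 1.5]
opening: -0.0
grasp_force: 4.3
```

Run:
```python
from h import *
a=np.radians(13.4);C=np.array([505.5,235])
c=dict(np.load('w5.npz'));W=world(c);d=W[...,:2]-C;x=d[...,0]*np.cos(a)+d[...,1]*np.sin(a);y=-d[...,0]*np.sin(a)+d[...,1]*np.cos(a);z=W[...,2]
np.set_printoptions(linewidth=200)
def g(xs,ys):
    for yy in ys: print(int(yy),[int(np.round(np.nanmedian(z[(abs(x-xx)<2.5)&(abs(y-yy)<2.5)]))) if ((abs(x-xx)<2.5)&(abs(y-yy)<2.5)).any() else -99 for xx in xs])
print('x',list(range(-65,70,5)));g(range(-65,70,5),range(30,-31,-5))
c=dict(np.load('w8.npz'));W=world(c);d=W[...,:2]-C;x=d[...,0]*np.cos(a)+d[...,1]*np.sin(a);y=-d[...,0]*np.sin(a)+d[...,1]*np.cos(a);z=W[...,2]
print('w8');g(range(-85,90,5),range(30,-31,-10))
b=dict(np.load('w8.npz'));P=ray(b,[(280,301)],88);print('tab end',(P-C)@[np.cos(a),np.sin(a)])
```

```text
x [-65, -60, -55, -50, -45, -40, -35, -30, -25, -20, -15, -10, -5, 0, 5, 10, 15, 20, 25, 30, 35, 40, 45, 50, 55, 60, 65]
30 [43, 41, 40, 38, 38, 40, 1, 40, 42, 41, 41, 41, 40, 40, 43, 41, 40, 40, 41, 40, 39, 38, 40, 39, 20, 38, 0]
25 [42, 40, 40, 0, 0, 0, 0, 1, 0, 0, 0, 0, 0, 0, 0, 0, 0, 0, 0, 0, 0, 0, 0, 0, 0, 34, 1]
20 [45, 40, 40, 14, 4, 242, 243, 243, 246, 248, 4, 4, 4, 4, 4, 4, 4, 248, 246, 244, 244, 242, 4, 4, 11, 33, 47]
15 [233, 238, 221, 224, 226, 230, 240, 244, 244, 4, 124, 25, 31, 32, 28, 243, 242, 5, 244, 244, 231, 229, 224, 225, 221, 238, 234]
10 [229, 230, 208, 204, 207, 201, 4, 4, 4, 242, 240, 240, 241, 241, 240, 240, 241, 242, 4, 4, 4, 203, 208, 204, 223, 231, 223]
5 [224, 230, 229, 228, 214, 198, 4, 4, 4, 4, 31, 32, 31, 11, 32, 31, 4, 4, 4, 4, 3, 200, 215, 229, 231, 232, 233]
0 [232, 231, 229, 228, 4, 198, 4, 4, 4, 4, 31, 32, 21, 17, 32, 31, 4, 4, 4, 4, 4, 199, 13, 229, 231, 232, 234]
-5 [41, 21, 228, 228, 4, 194, 4, 4, 4, 4, 31, 32, 32, 32, 32, 32, 4, 4, 4, 4, 4, 195, 12, 229, 229, 42, 46]
-10 [41, 17, 9, 8, 4, 192, 4, 3, 4, 4, 4, 32, 32, 32, 31, 4, 4, 4, 4, 4, 4, 1
[... 773 characters left out ...]
4, 45, 45, 45, 45, 270, 46, 46, 46, 46, 47, 47, 47, 48, 48, 48, 49, 58, 58, 74, 91, 91, 91, -99, -99]
0 [0, 0, 45, 45, 82, 81, 81, 67, 53, 44, 45, 45, 45, 45, 45, 272, 46, 46, 46, 47, 47, 47, 47, 48, 48, 48, 48, 48, 49, 73, 91, 91, 91, -99, -99]
-10 [0, 0, 45, 45, 85, 54, 15, 14, 45, 44, 44, 45, 45, 45, 46, 270, 46, 46, 46, 47, 47, 47, 47, 48, 48, 48, 49, 49, 50, 74, 91, 91, 91, -99, -99]
-20 [0, 0, 0, 1, 84, 63, 44, 44, 44, 44, 45, 45, 45, 45, 278, 272, 46, 46, 47, 47, 47, 47, 47, 48, 48, 48, 51, 85, 86, 85, 91, 90, 90, -99, -99]
-30 [0, 0, 0, 0, 84, 79, 77, 78, 79, 80, 79, 79, 79, 87, 274, 79, 80, 81, 80, 81, 81, 81, 82, 81, 81, 81, 83, 89, 87, 87, 48, -99, 0, 0, -99]
tab end [77.02534479]
```

Call:
{"method": "step_arm", "body": {
  "commands": [0.05,0,0,0,0,0,0,0.12,0,0,0,0,0,0,0,0,-0.3,0,0,0,0,0,0,-0.4,0,0,0,0,0,0,-0.35,0,0,0,0]
}}

```text
time_s: 33.6
ee_pos: [603.1, 257.7, 201.4]
ee_rot: [0.001, 0.993, 0.115, -0.001]
contact_force: [0.7, 1.1, -0.3]
opening: 0.2
grasp_force: 0.0
```

Call:
{"method": "step_arm", "body": {
  "commands": [-0.3,0,-0.25,0,0,0,0.5,-0.35,0,0,0,0,0,0.5,-0.35,0,0,0,0,0,0.5,0,0,0,0,0,0,0.5,0,0,0,0,0,0,0.5]
}}

```text
time_s: 34.1
ee_pos: [485.9, 231.1, 230.3]
ee_rot: [-0.0, 0.993, 0.116, -0.0]
contact_force: [0.6, 0.5, -0.3]
opening: 42.5
grasp_force: 0.0
```

```bash
python3 chk.py
python3 - <<'E'
from h import *
a=np.radians(13.4);C=np.array([505.5,235]);A=[np.cos(a),np.sin(a)]
b=dict(np.load('w8.npz'))
g=cv2.cvtColor(b['img'],cv2.COLOR_RGB2GRAY).astype(int)
print(g[90:125,280]); print(g[284:306,280])
for v,z in((98,44.5),(112,46),(117,85.5),(301,88),(291,89)): print(v,z,((ray(b,(280,v),z)-C)@A).round(1))
E
```

```text
force [ 0.6  0.5 -0.3] basex -20.0
plate 8992 [ 2.0000e-03 -1.0000e-03  9.0519e+01] bar [ 1.6 -0.4 59.5 11.6 -0.5]
[ 29  32  31  35  28  32  26  18  60 132 153 154 148 153 150 146 149 147
 148 151 117 107 113 105 117 139 105 135 148 137 122 148 150 151 151]
[ 95  90  87 163 250 237 235 243 244 242 242 242 241 240 239 240 246 169
  75  53  52  53]
98 44.5 [-78.1]
112 46 [-67.7]
117 85.5 [-66.4]
301 88 [77.]
291 89 [67.2]
```

The push worked: the stack is now level (slope 0.002, plate top at 90 mm) and centred to about 2 mm. I'm handing it in.

Call:
{"method": "step_arm", "body": {
  "commands": [0,0,0,0,0,0,0.5,0,0,0,0,0,0,0.5,0,0,0,0,0,0,0.5]
}}

```text
time_s: 34.45
ee_pos: [487.4, 230.6, 229.9]
ee_rot: [0.0, 0.993, 0.115, -0.0]
contact_force: [-0.7, -0.1, 0.3]
opening: 43.0
grasp_force: 0.0
```

```bash
python3 -c "
from h import *
print(finish_job())"
```

```text
the job is handed in; nothing more can be done
None
```

The kit is packed and handed in at 34.5 s, with no verdict returned: the cover measures level and about 2 mm off centre, after I nudged the upper tray off a roughly 0.04 rad tilt (limit 0.05) once the cover was on; I did not re-check the weight and adapter inside the closed stack after that.

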